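Hang the glued frames to dry and start the dryer

ROBOT

A 6-joint arm with a two-finger parallel gripper is mounted at the origin on the work surface. World frame = base frame: x ahead of the robot, y to its left, z up, the work surface at z = 0. Lengths are in mm, angles in rad, forces in N, time in s.
With the tool pointing down it reaches from about 300 to 850 mm from the base axis. Payload 5.4 kg.
Tool frame: the origin (TCP) lies between the finger pads; the fingertips stand 8 mm ahead of it and the grasp point (between the pads) lies 11 mm behind it; z points along the fingers, y is the line along which they close (so a half turn about z gives the same grasp; the last joint's range is limited). The gripper opens to 85 mm and grips with 20 to 120 N. Pads are 22 mm wide; open, the fingers measure 114 mm over their backs; the gripper's body (76 mm by 85 mm) begins 54 mm behind the grasp point. The pads swing forward as they close: fully open they stand 13 mm farther back than shut.
Start: joints at [-1.542, 0.158, 1.597, -0, 1.386, -0.21], TCP at [135.986, -558.672, 239.299] pointing down, gripper open.
Joint ranges: [-2.91, 2.91], [-0.94, 2.29], [0.18, 2.7], [-1.29, 4.43], [0.17, 2.64], [-3, 3]. Speed limits (rad/s): [2.57, 2.57, 3.14, 3.14, 3.14, 3.14].

INTERFACE

Orientations are given as a unit quaternion [w, x, y, z].
In Python, from plant import manip gives the robot as it stands.
- The arm moves only by the tool apply_moves, never from a script. Its argument "steps" is a list of rows, each an object of numbers: "dx", "dy", "dz": the shift along the tool's x, y, z as a fraction of full scale; "ax", "ay", "az": the turn, a rotation vector about the tool's x, y, z as a fraction of full scale. A call has 1 to 20 rows; each row shifts and turns the commanded pose from where the row before left it, along the tool's axes as they then stand; what a row does not reach is not made up. Full scale, the value 1, is 30 mm for a shift and 0.12 rad for a turn. A row lasts 1/12 s, in which the tool goes at most 41.7 mm and 7.16 degrees, less where a joint would pass 70% of its speed; a pose out of reach is approached as far as the arm can. A call with a number of a shift or a turn outside -1 to 1 is refused whole. A call with a gripper value outside its range is refused whole. "jaw" is the gripper's target within -1 to 1 (fully open at 1, half-way at 0, shut at -1), set as the call begins (left out, the last holds). The fingers move at their own pace and stop on an object; "grip_force" is the grip in N (left out, the last holds). Time passes only in rows, so rows that do not move let the fingers close. It gives the time, the measured TCP pose, the force, the opening and the grip force at its end, in the units of the state.
- manip.get_state(): the state, without advancing time (a new reading comes with each control period).
- manip.snapshot(name): name is "scene" or "side" or "wrist"; returns a dict with "image" (384x512x3 uint8, red, green, blue), "intrinsics" (3x3 intrinsics, pixels), "world_from_camera" (4x4, takes a point from camera to world coordinates). Camera axes: x right, y down, z forward; pixel columns grow to the right and rows downward; lengths in mm; the calibration is good to about 2 mm. A picture is of the moment at which its call begins. There is no depth.
- manip.finish_job(): hands the job in; it is judged then, once.
The state is a dict: "t": time; "joints": joint angles; "qvel": joint speeds; "joint_efforts": joint torques, N m; "ee_pos": TCP position; "eef_rot": TCP orientation; "ft_force": force on the tool from outside, world axes, zero at the start; "moment": the same for the moment, N m; "finger_gap": finger opening in mm; "grip_force": force on a finger pad.
Only numpy, scipy, OpenCV 4.12 (cv2) and the standard library are available. Lean on these libraries where they do the work, as an engineer would, in place of code of your own. Each camera call takes 0.05 s, during which the arm holds its last target. There are 200 camera calls.

TASK

Take the glue pot off its warmer and stand it upright on the cork mat beside it, and hang every glued frame from the gluing board on the drying rack, hooked over both rails in the gaps between the frames already hanging there, without dislodging those. Once all that is done, press the dryer's start button fully down and let it go; leave the jar, dish and brush behind the rack alone.

Things in the scene. Friction and masses are not known exactly. Their poses are not given: they have to be found in the camera images.
- f1_c (a point): Glued frame (may be absent: None), standing upright on the black rubber board at first: wooden H, 190 long (own x) x 30 thick (y) x 92 mm high (z), 220 g, both ends alike. On top an aluminium hanger strip 190 x 16 x 6 mm, mid-strip an upright grip tab 30 (x) x 14 (y) x 34 mm high, to pinch from above. This point is its centre, 46 mm above its foot: tab top 46, strip top 12, strip underside 6 mm above it.
- f1: The same frame as f1_c; origin under the middle of its foot, same axes. End blocks 30 mm thick and 52 mm high, outer faces at x = +-65 mm, joined low by a heavy steel bar. The strip overhangs them; its ends are hooks with lips at x = +-89 to 95 mm that reach down to 36 mm above the foot. The rail goes between block and lip, under the strip.
- f2_c (a point): Another glued frame on the gluing board, the same as f1; absent in some runs (None).
- f2: The same frame as point f2_c; origin under the middle of its foot, 46 mm below that point, same axes.
- f3_c (a point): Another glued frame on the gluing board, the same as f1; absent in some runs (None).
- f3: The same frame as point f3_c; origin under the middle of its foot, 46 mm below that point, same axes.
- f4_c (a point): Another glued frame on the gluing board, the same as f1; absent in some runs (None).
- f4: The same frame as point f4_c; origin under the middle of its foot, 46 mm below that point, same axes.
- n1_c (a point): Frame of the same shape as f1 that already hangs on the drying rack (loose); its centre likewise. n1 to n4 hang in a row along the rack's y about 92 mm apart, leaving three gaps about 54 to 70 mm clear: room for one frame each.
- n2_c (a point): Frame of the same shape as f1 that already hangs on the drying rack (loose); its centre likewise. n1 to n4 hang in a row along the rack's y about 92 mm apart, leaving three gaps about 54 to 70 mm clear: room for one frame each.
- n3_c (a point): Frame of the same shape as f1 that already hangs on the drying rack (loose); its centre likewise. n1 to n4 hang in a row along the rack's y about 92 mm apart, leaving three gaps about 54 to 70 mm clear: room for one frame each.
- n4_c (a point): Frame of the same shape as f1 that already hangs on the drying rack (loose); its centre likewise. n1 to n4 hang in a row along the rack's y about 92 mm apart, leaving three gaps about 54 to 70 mm clear: room for one frame each.
- rack_top (a point): Drying rack (fixed): two level rails 10 mm wide, 350 mm long, along this point's y at x = +-77 mm (centre lines), end stops 14 mm high, over a blower base 26 mm high. The point: midway between the rails, at their top faces, 100 mm above the table; z up. A frame hangs across, its x along this x, strip on both rails (7 mm play each way); its centre is then 6 mm below this point.
- pot_c (a point): Glue pot (loose, about 450 g): closed steel can, 76 mm wide (lid 79), 80 mm high, with a rigid bail over it: a level black round bar 12 mm thick, 80 mm long along own y, its axis 125 mm above the foot, on two thin uprights at y = +-36 mm. The point is on the pot's axis 65 mm above its foot, 60 mm below the bar's axis; z up.
- pot: The same pot; origin at the middle of its foot.
- warmer_top (a point): White square warmer (fixed), 110 x 110 mm and 55 mm high, with a shallow square dark steel tray on top in which the pot stands at the start: inside 90 mm wide, rim 5 mm high. The point is the centre of the tray's floor, 50 mm above the table.
- mat_top (a point): Cork mat, 150 x 150 x 5 mm, fixed on the table beside the warmer; the point is the centre of its upper face; its sides run along the point's x and y.
- start (a joint): Start button of the drying rack, on a grey box in front of the rack: a spring push button, 34 mm in diameter; 0 = out, 0.006 m = fully down, where it takes about 5 N; springs back by itself.
- start_top (a point): Centre of the button's upper face (moves with it); pressed straight down.
- jar_at (a point): Bystander behind the rack: small lidded glue jar, 66 mm wide, 50 mm high; the point is about 10 mm above its underside.
- dish_at (a point): Bystander behind the rack: shallow black dish, 70 mm wide; the point is about 10 mm above its underside.
- brush_at (a point): Bystander behind the rack: brush 160 mm long, lying; the point is about 10 mm above its underside.
Things that resemble listed ones, but are neither listed nor needed, are in the scene too. What is shaped like the part that bears start but orange or turquoise is not meant.

How it is judged:
By the outcome, as a careful person would: the job done as asked, in the order asked, and still so for the second after the job is handed in, with the robot touching nothing.
Of f1, f2, f3, f4 only 2 to 3 are there at a start; the rules pass over those that are not, and their reading is None.
At some moment in a run one of f1, f2, f3, f4 may be knocked a few centimetres aside while the robot is not near it.
It also fails if it takes over 210 s, if anything falls off the work surface, if the arm or the gripper's body presses on something with over 40 N, if the wrist force passes 120 N, or if a joint passes its speed limit or range.

## Working session

There is one attempt and no reset: what is moved stays moved. The work goes in short steps, Python scripts to look and compute and a tool call to move; the robot and the scene stay as the last step left them, time stands still between calls to the robot, and variables do not carry over. Pictures are saved under pics/ and viewed, at most 14 in all, crops included, and the job is handed in when it is done.

Besides the shell and the picture viewer there is one more tool, called after ">>>" as name([rows], argument=value, ...), one row to a line, values as JSON. apply_moves: Moves the arm, as the interface text tells. Shift numbers are shares of 30 mm and turn numbers shares of 0.12 rad, none past 1 either way. Its arguments: {"type":"object","properties":{"steps":{"type":"array","items":{"type":"object","properties":{"dx":{"type":"number","minimum":-1,"maximum":1},"dy":{"type":"number","minimum":-1,"maximum":1},"dz":{"type":"number","minimum":-1,"maximum":1},"ax":{"type":"number","minimum":-1,"maximum":1},"ay":{"type":"number","minimum":-1,"maximum":1},"az":{"type":"number","minimum":-1,"maximum":1}}}},"jaw":{"type":"number"},"grip_force":{"type":"number"}},"required":["steps"]}

```bash
ls; mkdir -p pics; cat > h.py <<'E'
import numpy as np,cv2
from plant import manip
def snap(n,f=None):
    s=manip.snapshot(n); 
    np.savez('last_%s.npz'%n,**{k:np.array(s[k]) for k in('image','intrinsics','world_from_camera')})
    if f: cv2.imwrite('pics/'+f,s['image'][:,:,::-1])
    return s
def load(n): return dict(np.load('last_%s.npz'%n))
def ray(s,u,v):
    d=np.linalg.inv(s['intrinsics'])@[u,v,1]; T=s['world_from_camera']; return T[:3,3],T[:3,:3]@d
def at_z(s,u,v,z):
    o,d=ray(s,u,v); return o+d*(z-o[2])/d[2]
def proj(s,p):
    T=s['world_from_camera']; q=s['intrinsics']@(T[:3,:3].T@(np.array(p)-T[:3,3])); return q[:2]/q[2]
def crop(s,u0,v0,u1,v1,k,f):
    c=cv2.resize(s['image'][v0:v1,u0:u1,::-1],None,fx=k,fy=k,interpolation=cv2.INTER_CUBIC)
    cv2.imwrite('pics/'+f,c)
E
python3 - <<'E'
from h import *
a=snap('scene'); b=snap('side')
cv2.imwrite('pics/a.png',cv2.resize(a['image'][:,:,::-1],(800,600),interpolation=cv2.INTER_CUBIC))
cv2.imwrite('pics/b.png',cv2.resize(b['image'][:,:,::-1],(800,600),interpolation=cv2.INTER_CUBIC))
for s in(a,b): print(np.round(s['world_from_camera'],2),np.round(s['intrinsics'][0],1))
st=manip.get_state();print(st)
E
```

```text
pics
[[-3.70000e-01  5.00000e-01 -7.90000e-01  1.40485e+03]
 [ 9.30000e-01  1.80000e-01 -3.20000e-01  4.51090e+02]
 [-2.00000e-02 -8.50000e-01 -5.30000e-01  7.44250e+02]
 [ 0.00000e+00  0.00000e+00  0.00000e+00  1.00000e+00]] [430.7   0.  262.1]
[[-9.3000e-01 -1.7000e-01  3.3000e-01  1.3393e+02]
 [-3.7000e-01  4.6000e-01 -8.1000e-01  9.4157e+02]
 [-2.0000e-02 -8.7000e-01 -4.9000e-01  6.2143e+02]
 [ 0.0000e+00  0.0000e+00  0.0000e+00  1.0000e+00]] [393.6   0.  253.8]
{'t': 0.1, 'joints': array([-1.54216505e+00,  1.58993235e-01,  1.59811422e+00,  2.34011543e-05,
        1.38621628e+00, -2.10086837e-01]), 'qvel': array([-0.00195245, -0.00043819, -0.00327219, -0.001319  , -0.00124169,
       -0.00026693]), 'joint_efforts': array([-5.38411659e-04, -3.96990645e+01, -3.32338607e+01, -3.25506817e-04,
        4.21107034e-03,  5.90945064e-06]), 'ee_pos': array([ 135.94092769, -558.15028785,  238.40734061]), 'eef_rot': array([-8.60940871e-04,  9.92885046e-01,  1.19073661e-01,  8.98737428e-05]), 'ft_force': array([-0.33332085,  0.32624837,  0.58860062]), 'moment': array([-0.04909848, -0.04358039, -0.05889573]), 'grip_force': 0.0, 'finger_gap': 85.3211996935903}
```

View pics/a.png

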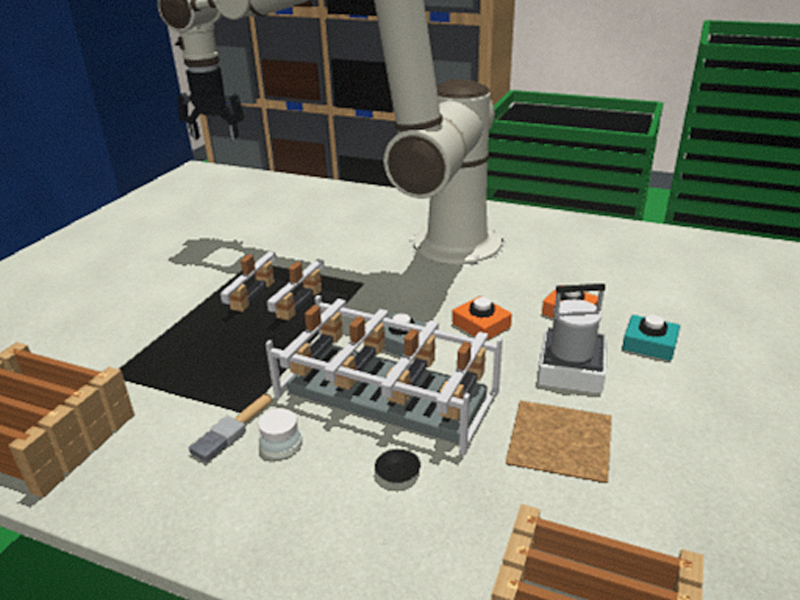

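View pics/b.png

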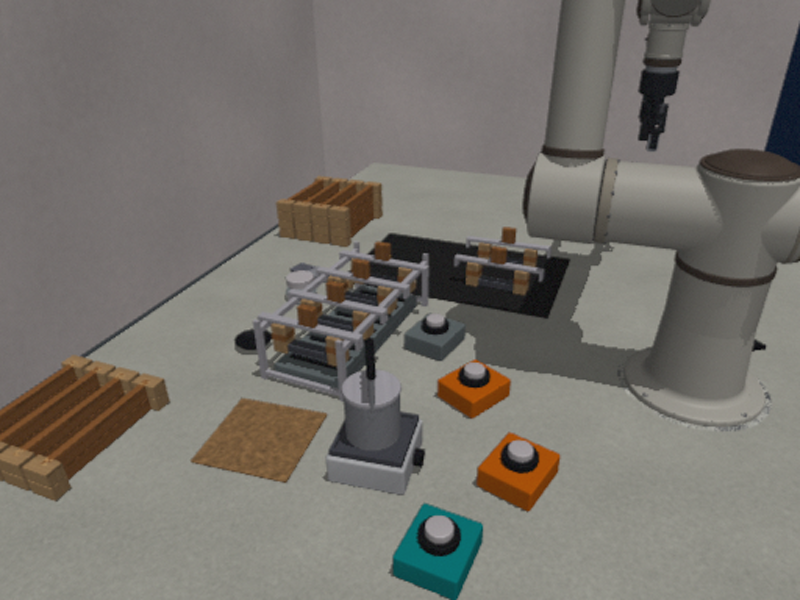

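Scene view: two frames on the board, at (250,280) and (298,290). The rack with its four frames is at about (390,375), the pot at (575,330) and the mat at (560,440). The buttons are grey (400,325), orange (482,315) and (570,300), and teal (652,335). Of these the grey one by the rack is the one meant, seen at (434,325) in the side view. I'll check that in close crops.

```bash
python3 - <<'E'
from h import *
a=load('scene'); b=load('side')
crop(a,134,155,324,295,4.2,'c1.png'); 
c=cv2.resize(b['image'][120:270,145:345,::-1],None,fx=4,fy=4,interpolation=cv2.INTER_CUBIC);cv2.imwrite('pics/c2.png',c)
# pot: both views in one
A=cv2.resize(a['image'][170:310,320:440,::-1],None,fx=3.3,fy=3.3,interpolation=cv2.INTER_CUBIC)
B=cv2.resize(b['image'][205:335,120:280,::-1],None,fx=2.5,fy=2.5,interpolation=cv2.INTER_CUBIC)
o=np.zeros((max(A.shape[0],B.shape[0]),A.shape[1]+B.shape[1],3),np.uint8);o[:A.shape[0],:A.shape[1]]=A;o[:B.shape[0],A.shape[1]:]=B
print(o.shape);cv2.imwrite('pics/c3.png',o)
E
```

```text
(462, 796, 3)
```

View pics/c1.png

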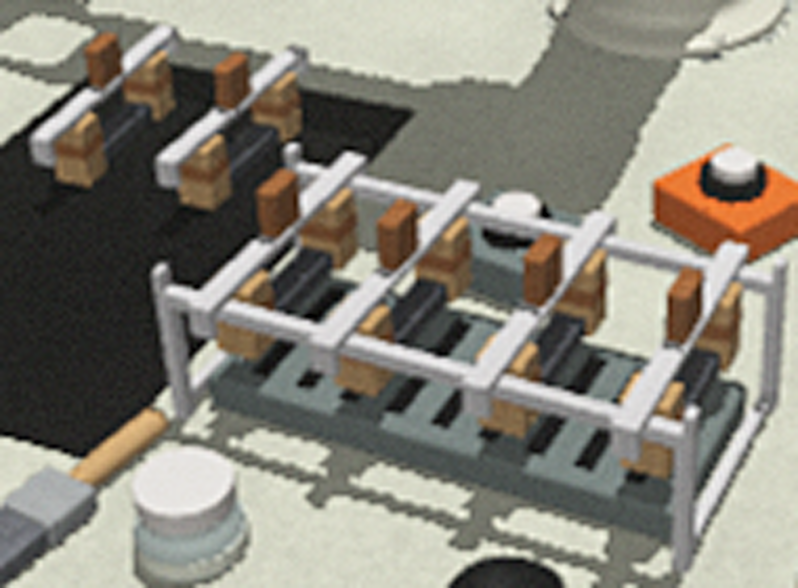

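View pics/c2.png

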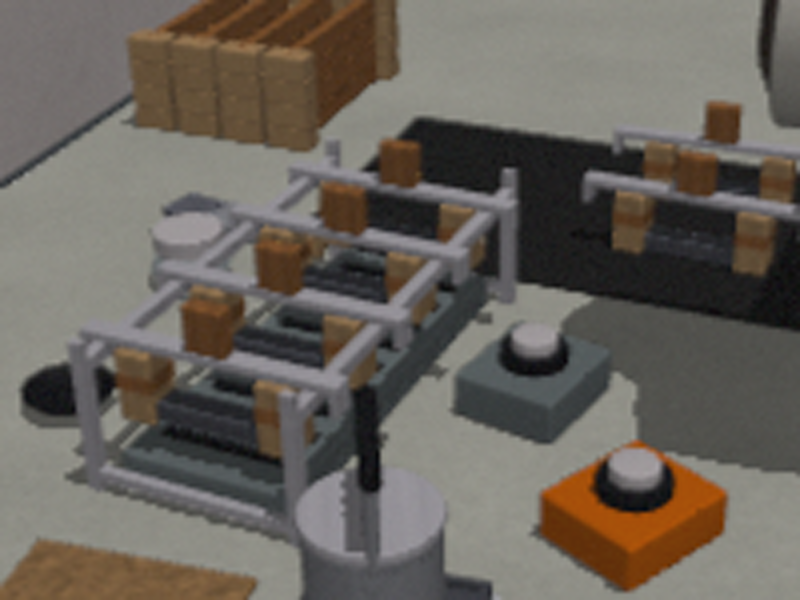

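View pics/c3.png

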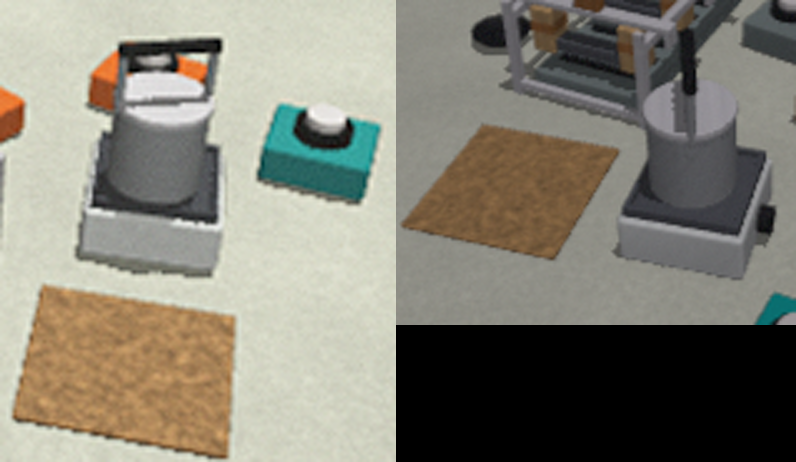

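Crop c1: rack, four hanging frames with tabs at (278,205), (397,233), (542,270) and (685,305), board tabs at (103,60) and (231,80), grey button at (518,205). Crop c2 confirms the grey button at (536,342) next to the rack. c3 shows the pot's bar from (122,47) to (220,45) and the mat corners.

```bash
cat > m.py <<'E'
from h import *
a=load('scene'); b=load('side')
c1=lambda x,y:(134+x/4.2-.4,155+y/4.2-.4)
c2=lambda x,y:(145+x/4-.4,120+y/4-.4)
c3=lambda x,y:(320+x/3.3-.4,170+y/3.3-.4)
c4=lambda x,y:(120+(x-396)/2.5-.3,205+y/2.5-.3)
def tri(p,q):
    o1,d1=ray(a,*p);o2,d2=ray(b,*q);d1/=np.linalg.norm(d1);d2/=np.linalg.norm(d2)
    s=np.linalg.lstsq(np.c_[d1,-d2],o2-o1,rcond=None)[0];P=o1+d1*s[0];Q=o2+d2*s[1]
    return np.r_[(P+Q)/2,np.linalg.norm(P-Q)].round(1)
E
python3 - <<'E'
from m import *
P=lambda n,v:print(n,np.round(v,1))
print('tri tabs top ctr')
P('fA',tri(c1(104,39),c2(723,104)));P('fB',tri(c1(232,60),c2(697,154)))
for n,p,q in(('n1',(279,178),(400,144)),('n2',(398,207),(344,188)),('n3',(543,243),(280,234)),('n4',(686,278),(210,300))):P(n,tri(c1(*p),c2(*q)))
print('strips z58 boards, z112-6=106 rack')
for n,p,z in(('fA near',(45,143),58),('fA far',(163,33),58),('fB near',(172,166),58),('fB far',(293,55),58),
 ('n1 near',(204,308),106),('n1 far',(354,158),106),('n2n',(326,345),106),('n2f',(468,187),106),('n3n',(478,383),106),('n3f',(603,218),106),('n4n',(628,413),106),('n4f',(733,250),106),
 ('railnear L',(172,290),100),('railnear R',(680,421),100),('railfar L',(295,166),100),('railfar R',(772,274),100)):P(n,at_z(a,*c1(*p),z))
print('postfoot etc side')
for n,p in(('side rail far L',(80,345)),('side railnearR',(293,400)),('nearpost top',(509,203)),('far post',(333,160))):P(n,at_z(b,*c2(*p),100))
P('btn',tri(c1(520,208),c2(536,340)))
P('barends',tri(c3(122,47),c4(689,88)));P('bar2',tri(c3(220,45),c4(687,36)))
P('lid a',at_z(a,*c3(168,100),130));P('lid b',at_z(b,*c4(691,108),130))
for p in((44,287),(236,317),(226,457),(15,420)):P('mat a',at_z(a,*c3(*p),5))
for p in((482,126),(619,150),(555,257),(404,226)):P('mat b',at_z(b,*c4(*p),5))
for p in((97,145),(219,150),(80,205),(215,220)):P('warmer',at_z(a,*c3(*p),55))
E
```

```text
tri tabs top ctr
fA [ 386.9 -327.9   98.2    2.3]
fB [ 382.9 -217.6   97.9    2.2]
n1 [577.8 -66.1 140.8   3. ]
n2 [584.4  20.  141.6   4.1]
n3 [589.4 115.1 145.1   4.4]
n4 [592.4 204.7 142.4   2.1]
strips z58 boards, z112-6=106 rack
fA near [ 478.1 -327.    58. ]
fA far [ 296.2 -337.8   58. ]
fB near [ 474.  -220.3   58. ]
fB far [ 294.1 -218.1   58. ]
n1 near [672.4 -69.6 106. ]
n1 far [488.2 -62.1 106. ]
n2n [679.5  15.9 106. ]
n2f [495.5  25.2 106. ]
n3n [681.2 112.4 106. ]
n3f [499.9 121.1 106. ]
n4n [676.8 199.9 106. ]
n4f [506.3 209.1 106. ]
railnear L [ 656.1 -102.6  100. ]
railnear R [666.5 226.5 100. ]
railfar L [ 502.5 -100.1  100. ]
railfar R [514.6 236.5 100. ]
postfoot etc side
side rail far L [683.5 219.4 100. ]
side railnearR [524.4 229.8 100. ]
nearpost top [493.3 -73.9 100. ]
far post [ 653.1 -100.3  100. ]
btn [433.6  35.6  53.2   0.9]
barends [417.7 324.5 151.8  40. ]
bar2 [416.  375.2 198.1  32.1]
lid a [421.4 352.6 130. ]
lid b [415.8 352.5 130. ]
mat a [530.3 287.5   5. ]
mat a [514.  434.1   5. ]
mat a [662.3 446.7   5. ]
mat a [679.  302.9   5. ]
mat b [673.3 304.7   5. ]
mat b [525.8 289.    5. ]
mat b [511.  434.1   5. ]
mat b [655.8 449.9   5. ]
warmer [392.6 296.4  55. ]
warmer [365.1 394.   55. ]
warmer [481.  301.4  55. ]
warmer [464.  404.8  55. ]
```

```bash
cat > go.py <<'E'
# usage: go.py x y z yawdeg -> turn (units) and then shift (units) in tool axes
import sys
from h import *
from scipy.spatial.transform import Rotation as R
x,y,z,w=map(float,sys.argv[1:5]); s=manip.get_state(); q=s['eef_rot']; C=R.from_quat([*q[1:],q[0]])
w=np.radians(w); D=R.from_matrix(np.array([[np.cos(w),np.sin(w),0],[np.sin(w),-np.cos(w),0],[0,0,-1]]))
print('now',s['ee_pos'].round(1),'turn',((C.inv()*D).as_rotvec()/.12).round(2),'then shift',(D.inv().apply(np.array([x,y,z])-s['ee_pos'])/30).round(2),'t',round(s['t'],1))
E
python3 go.py 385 -275 270 0; python3 - <<'E'
from m import *
o=at_z(a,*c3(122,47),175);print(o,at_z(a,*c3(220,45),175),at_z(b,*c4(687,36),175),at_z(b,*c4(689,88),175))
E
```

```text
now [ 135.9 -558.2  238.4] turn [-0.01 -0.    1.99] then shift [ 8.3  -9.44 -1.05] t 0.1
[428.55297738 313.24981381 175.        ] [399.89705666 384.21930426 175.        ] [433.31501186 317.14141353 175.        ] [401.69501863 383.80684666 175.        ]
```

>>> apply_moves([
  {"az": 1},
  {"az": 1},
  {"dx": 0.83, "dy": -0.94, "dz": -0.1},
  {"dx": 0.83, "dy": -0.94, "dz": -0.1},
  {"dx": 0.83, "dy": -0.94, "dz": -0.1},
  {"dx": 0.83, "dy": -0.94, "dz": -0.1},
  {"dx": 0.83, "dy": -0.94, "dz": -0.1},
  {"dx": 0.83, "dy": -0.94, "dz": -0.1},
  {"dx": 0.83, "dy": -0.94, "dz": -0.1},
  {"dx": 0.83, "dy": -0.94, "dz": -0.1},
  {"dx": 0.83, "dy": -0.94, "dz": -0.1},
  {"dx": 0.83, "dy": -0.94, "dz": -0.1},
  {},
  {},
], jaw=-0.2)

```text
invalid input
```

```bash
python3 go.py 385 -275 270 0; python3 - <<'E'
from h import *
s=snap('wrist'); cv2.imwrite('pics/w1.png',cv2.resize(s['image'][:,:,::-1],(800,600),interpolation=cv2.INTER_CUBIC))
print(s['world_from_camera'].round(2),s['intrinsics'].round(0),manip.get_state()['finger_gap'])
E
```

```text
now [ 135.9 -558.2  238.4] turn [-0.01 -0.    1.99] then shift [ 8.3  -9.44 -1.05] t 0.1
[[ 2.4000e-01 -9.3000e-01 -2.8000e-01  2.0696e+02]
 [-9.7000e-01 -2.3000e-01 -7.0000e-02 -5.4070e+02]
 [-0.0000e+00  2.9000e-01 -9.6000e-01  3.7169e+02]
 [ 0.0000e+00  0.0000e+00  0.0000e+00  1.0000e+00]] [[303.   0. 253.]
 [  0. 303. 193.]
 [  0.   0.   1.]] 85.48259111880445
```

View pics/w1.png

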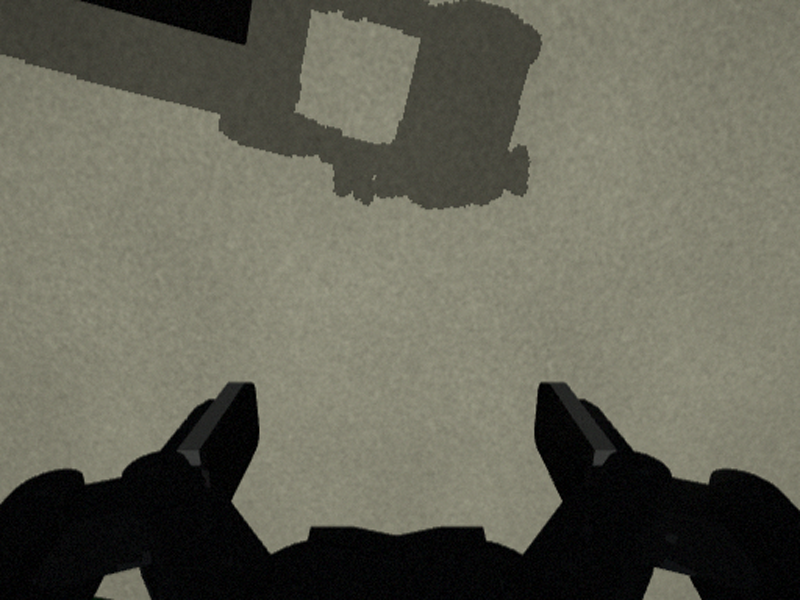

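The move was refused as invalid input, so the arm hasn't moved and the picture only shows empty table beneath the gripper. The empty rows may be the cause; I'll retry with full rows.

>>> apply_moves([
  {"dx": 0, "dy": 0, "dz": 0, "ax": 0, "ay": 0, "az": 1},
  {"dx": 0, "dy": 0, "dz": 0, "ax": 0, "ay": 0, "az": 1},
  {"dx": 0.83, "dy": -0.94, "dz": -0.1, "ax": 0, "ay": 0, "az": 0},
], jaw=-0.2, grip_force=70)

```text
t: 0.4
ee_pos: [157.8, -532.8, 241.1]
eef_rot: [0.0, 1.0, -0.006, -0.001]
ft_force: [1.0, -0.4, -0.3]
finger_gap: 51.4
grip_force: 0.0
```

>>> apply_moves([
  {"dx": 0.83, "dy": -0.94, "dz": -0.1},
  {"dx": 0.83, "dy": -0.94, "dz": -0.1},
  {"dx": 0.83, "dy": -0.94, "dz": -0.1},
  {"dx": 0.83, "dy": -0.94, "dz": -0.1},
  {"dx": 0.83, "dy": -0.94, "dz": -0.1},
  {"dx": 0.83, "dy": -0.94, "dz": -0.1},
  {"dx": 0.83, "dy": -0.94, "dz": -0.1},
  {"dx": 0.83, "dy": -0.94, "dz": -0.1},
  {"dx": 0.83, "dy": -0.94, "dz": -0.1},
  {"dz": 0},
  {"dz": 0},
])

```text
invalid input
```

```bash
python3 go.py 385 -275 270 0; python3 - <<'E'
from h import *
s=snap('wrist'); cv2.imwrite('pics/w2.png',cv2.resize(s['image'][:,:,::-1],(800,600),interpolation=cv2.INTER_CUBIC))
E
```

```text
now [ 157.8 -532.8  241.1] turn [ 0.    0.02 -0.09] then shift [ 7.57 -8.59 -0.96] t 0.4
```

View pics/w2.png

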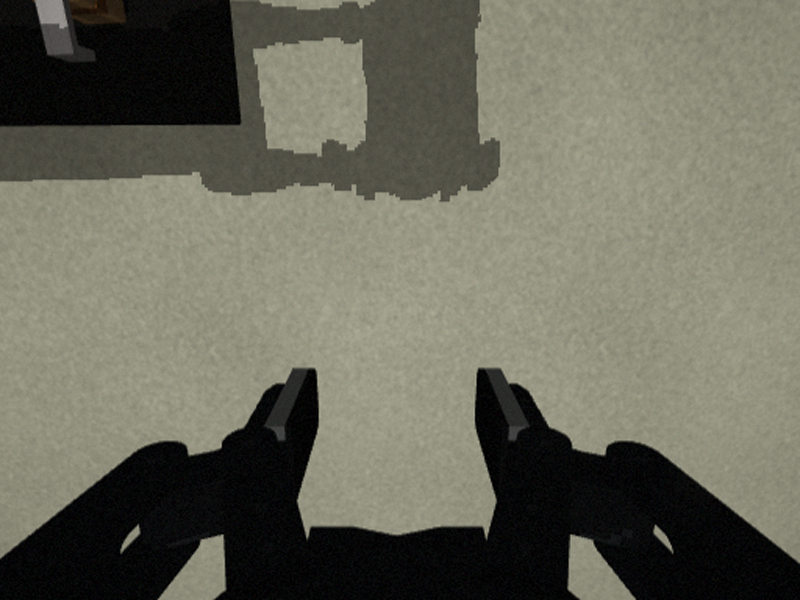

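Refused again: the rows seem to need all six numbers. The picture only shows the board's edge at the upper left.

>>> apply_moves([
  {"dx": 0.84, "dy": -0.95, "dz": -0.1, "ax": 0, "ay": 0, "az": 0},
  {"dx": 0.84, "dy": -0.95, "dz": -0.1, "ax": 0, "ay": 0, "az": 0},
  {"dx": 0.84, "dy": -0.95, "dz": -0.1, "ax": 0, "ay": 0, "az": 0},
  {"dx": 0.84, "dy": -0.95, "dz": -0.1, "ax": 0, "ay": 0, "az": 0},
  {"dx": 0.84, "dy": -0.95, "dz": -0.1, "ax": 0, "ay": 0, "az": 0},
  {"dx": 0.84, "dy": -0.95, "dz": -0.1, "ax": 0, "ay": 0, "az": 0},
  {"dx": 0.84, "dy": -0.95, "dz": -0.1, "ax": 0, "ay": 0, "az": 0},
  {"dx": 0.84, "dy": -0.95, "dz": -0.1, "ax": 0, "ay": 0, "az": 0},
  {"dx": 0.84, "dy": -0.95, "dz": -0.1, "ax": 0, "ay": 0, "az": 0},
  {"dx": 0, "dy": 0, "dz": 0, "ax": 0, "ay": 0, "az": 0},
  {"dx": 0, "dy": 0, "dz": 0, "ax": 0, "ay": 0, "az": 0},
], jaw=-0.2, grip_force=70)

```text
t: 1.37
ee_pos: [388.9, -272.8, 269.3]
eef_rot: [0.0, 1.0, 0.002, -0.0]
ft_force: [-0.5, 0.7, 0.5]
finger_gap: 34.0
grip_force: 0.0
```

```bash
python3 - <<'E'
from h import *
s=snap('wrist'); cv2.imwrite('pics/w3.png',cv2.resize(s['image'][:,:,::-1],(800,600),interpolation=cv2.INTER_CUBIC))
print(s['world_from_camera'].round(2))
for p in((385,-328,95),(385,-219,95),(478,-327,61)): print(proj(s,p)*800/512)
E
```

```text
[[ 0.0000e+00 -9.6000e-01 -2.9000e-01  4.6200e+02]
 [-1.0000e+00 -0.0000e+00 -0.0000e+00 -2.7220e+02]
 [ 0.0000e+00  2.9000e-01 -9.6000e-01  4.0258e+02]
 [ 0.0000e+00  0.0000e+00  0.0000e+00  1.0000e+00]]
[478.72092457 279.61681787]
[315.8385501  279.26949004]
[476.0353377  135.02300066]
```

View pics/w3.png

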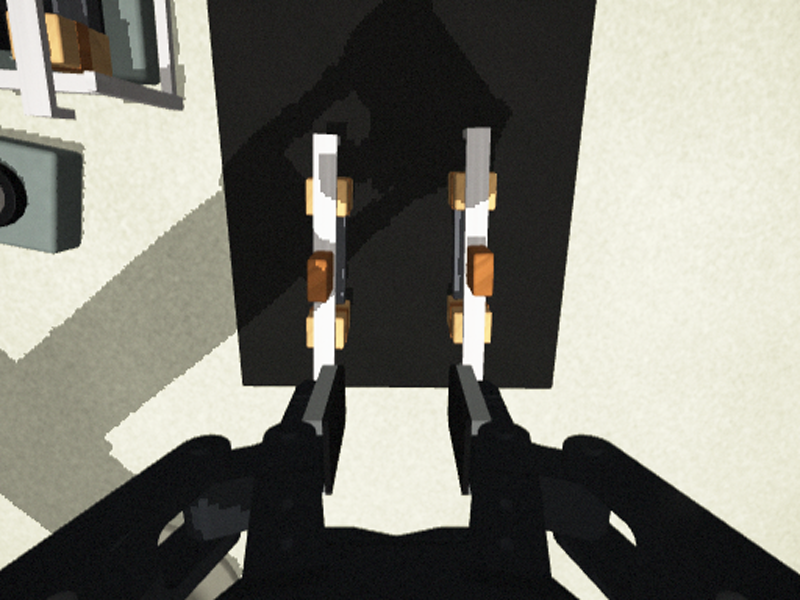

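Wrist view: left frame f-B has its tab top centred near (318,277) and its strip running from (325,134) to (323,378). Right frame f-A has its tab top near (484,275) and its strip running from (479,128) to (474,378).

```bash
python3 - <<'E'
from h import *
s=load('wrist');k=512/800
W=lambda u,v,z:at_z(s,u*k-.2,v*k-.2,z).round(1)
for n,t,f,g in(('B',(318,277),(325,134),(323,374)),('A',(484,275),(479,128),(473.5,375))):
    F=W(*f,61);G=W(*g,61);print(n,'tab',W(*t,95),'strip',F,G,'yaw',np.degrees(np.arctan2(*(F-G)[1::-1])).round(2))
# colour mask of tabs
h=cv2.cvtColor(s['image'],cv2.COLOR_RGB2HSV);im=s['image'].astype(int)
m=((im[...,0]>90)&(im[...,0]-im[...,2]>60)&(h[...,0]<14)&(h[...,1]>160)).astype(np.uint8)
n,l,st,c=cv2.connectedComponentsWithStats(m)
for i in range(1,n):
    if st[i,4]>60:print(st[i]/k,c[i]/k)
E
python3 go.py 388 -331 110 1
```

```text
B tab [ 386.8 -220.3   95. ] strip [ 478.6 -223.9   61. ] [ 299.7 -215.    61. ] yaw -2.85
A tab [ 388.4 -331.1   95. ] strip [ 482.7 -328.6   61. ] [ 299.1 -333.9   61. ] yaw 1.65
[307.8125 259.375   20.3125  42.1875 435.9375] [316.37544803 280.36514337]
now [ 388.1 -273.9  269.1] turn [ 0.    0.   -0.14] then shift [-0.04  1.9   5.3 ] t 1.4
```

```bash
python3 go.py 388 -220 125 -2
```

```text
now [ 388.1 -273.9  269.1] turn [0.  0.  0.3] then shift [-0.07 -1.8   4.8 ] t 1.4
```

>>> apply_moves([
  {"dx": 0, "dy": -0.6, "dz": 0, "ax": 0, "ay": 0, "az": 0.3},
  {"dx": -0.03, "dy": -0.6, "dz": 0.4, "ax": 0, "ay": 0, "az": 0},
  {"dx": -0.04, "dy": -0.6, "dz": 0.8, "ax": 0, "ay": 0, "az": 0},
  {"dx": 0, "dy": 0, "dz": 0.9, "ax": 0, "ay": 0, "az": 0},
  {"dx": 0, "dy": 0, "dz": 0.9, "ax": 0, "ay": 0, "az": 0},
  {"dx": 0, "dy": 0, "dz": 0.9, "ax": 0, "ay": 0, "az": 0},
  {"dx": 0, "dy": 0, "dz": 0.9, "ax": 0, "ay": 0, "az": 0},
  {"dx": 0, "dy": 0, "dz": 0, "ax": 0, "ay": 0, "az": 0},
  {"dx": 0, "dy": 0, "dz": 0, "ax": 0, "ay": 0, "az": 0},
], jaw=-0.2, grip_force=70)

```text
t: 2.17
ee_pos: [385.8, -220.4, 124.4]
eef_rot: [-0.001, 1.0, -0.02, -0.001]
ft_force: [-0.4, -0.3, 0.6]
finger_gap: 33.8
grip_force: 0.0
```

```bash
python3 go.py 388 -220 73 -2; python3 - <<'E'
from h import *
s=snap('wrist'); crop(s,130,80,390,275,3,'w4.png'); print(proj(s,(388,-220,95)),manip.get_state()['finger_gap'])
E
```

```text
now [ 385.8 -220.4  124.4] turn [-0.02  0.02 -0.04] then shift [ 0.07 -0.02  1.71] t 2.2
[253.32708984 229.12371631] 34.27756203436378
```

View pics/w4.png

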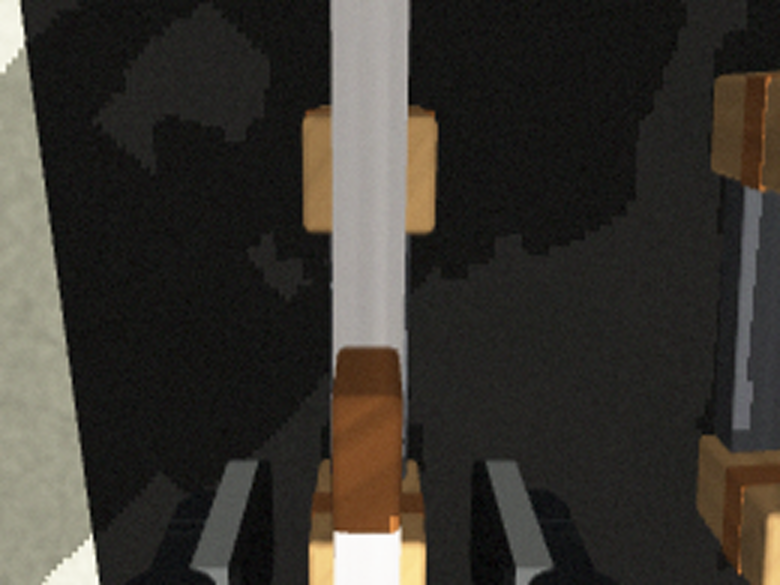

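The tab lies squarely between the fingers, with its top centred near (368,462) in the crop. I'll go down and pinch it.

>>> apply_moves([
  {"dx": 0, "dy": 0, "dz": 0.6, "ax": 0, "ay": 0, "az": 0},
  {"dx": 0, "dy": 0, "dz": 0.6, "ax": 0, "ay": 0, "az": 0},
  {"dx": 0, "dy": 0, "dz": 0.5, "ax": 0, "ay": 0, "az": 0},
  {"dx": 0, "dy": 0, "dz": 0, "ax": 0, "ay": 0, "az": 0},
  {"dx": 0, "dy": 0, "dz": 0, "ax": 0, "ay": 0, "az": 0},
], jaw=-0.2, grip_force=70)

```text
t: 2.63
ee_pos: [387.8, -221.2, 75.7]
eef_rot: [0.001, 1.0, -0.019, 0.001]
ft_force: [0.3, 0.3, -0.0]
finger_gap: 33.9
grip_force: 0.0
```

>>> apply_moves([
  {"dx": 0, "dy": 0, "dz": 0, "ax": 0, "ay": 0, "az": 0},
  {"dx": 0, "dy": 0, "dz": 0, "ax": 0, "ay": 0, "az": 0},
  {"dx": 0, "dy": 0, "dz": 0, "ax": 0, "ay": 0, "az": 0},
  {"dx": 0, "dy": 0, "dz": 0, "ax": 0, "ay": 0, "az": 0},
  {"dx": 0, "dy": 0, "dz": 0, "ax": 0, "ay": 0, "az": 0},
  {"dx": 0, "dy": 0, "dz": 0, "ax": 0, "ay": 0, "az": 0},
], jaw=-1, grip_force=70)

```text
t: 3.13
ee_pos: [388.4, -221.6, 76.3]
eef_rot: [0.001, 1.0, -0.018, 0.001]
ft_force: [-1.2, 0.5, 7.6]
finger_gap: 12.7
grip_force: 70.1
```

>>> apply_moves([
  {"dx": 0, "dy": 0, "dz": -0.3, "ax": 0, "ay": 0, "az": 0},
  {"dx": 0, "dy": 0, "dz": -0.6, "ax": 0, "ay": 0, "az": 0},
  {"dx": 0, "dy": 0, "dz": -0.9, "ax": 0, "ay": 0, "az": 0},
  {"dx": 0, "dy": 0, "dz": -0.9, "ax": 0, "ay": 0, "az": 0},
  {"dx": 0, "dy": 0, "dz": -0.9, "ax": 0, "ay": 0, "az": 0},
  {"dx": 0, "dy": 0, "dz": -0.9, "ax": 0, "ay": 0, "az": 0},
  {"dx": 0, "dy": 0, "dz": -0.9, "ax": 0, "ay": 0, "az": 0},
  {"dx": 0, "dy": 0, "dz": -0.2, "ax": 0, "ay": 0, "az": 0},
  {"dx": 0, "dy": 0, "dz": 0, "ax": 0, "ay": 0, "az": 0},
  {"dx": 0, "dy": 0, "dz": 0, "ax": 0, "ay": 0, "az": 0},
], jaw=-1, grip_force=70)

```text
t: 3.97
ee_pos: [386.8, -219.7, 241.2]
eef_rot: [-0.001, 1.0, -0.019, -0.001]
ft_force: [-1.1, 0.2, -3.1]
finger_gap: 12.7
grip_force: 68.9
```

```bash
python3 go.py 585 68 240 -2.3; python3 - <<'E'
from h import *
s=manip.get_state();print(s['ft_force'].round(1),s['moment'].round(2),s['finger_gap'],s['grip_force'])
E
```

```text
now [ 386.8 -219.7  241.2] turn [-0.01  0.01  0.02] then shift [ 6.21 -9.85  0.04] t 4.0
[-1.1  0.2 -3.1] [-0.02  0.07 -0.02] 12.722737077650116 68.87963891029358
```

>>> apply_moves([
  {"dx": 0.25, "dy": -0.4, "dz": -0.3, "ax": 0, "ay": 0, "az": 0.02},
  {"dx": 0.57, "dy": -0.9, "dz": -0.3, "ax": 0, "ay": 0, "az": 0},
  {"dx": 0.57, "dy": -0.9, "dz": 0, "ax": 0, "ay": 0, "az": 0},
  {"dx": 0.57, "dy": -0.9, "dz": 0, "ax": 0, "ay": 0, "az": 0},
  {"dx": 0.57, "dy": -0.9, "dz": 0, "ax": 0, "ay": 0, "az": 0},
  {"dx": 0.57, "dy": -0.9, "dz": 0, "ax": 0, "ay": 0, "az": 0},
  {"dx": 0.57, "dy": -0.9, "dz": 0, "ax": 0, "ay": 0, "az": 0},
  {"dx": 0.57, "dy": -0.9, "dz": 0, "ax": 0, "ay": 0, "az": 0},
  {"dx": 0.57, "dy": -0.9, "dz": 0, "ax": 0, "ay": 0, "az": 0},
  {"dx": 0.57, "dy": -0.9, "dz": 0, "ax": 0, "ay": 0, "az": 0},
  {"dx": 0.57, "dy": -0.9, "dz": 0, "ax": 0, "ay": 0, "az": 0},
  {"dx": 0.3, "dy": -0.45, "dz": 0, "ax": 0, "ay": 0, "az": 0},
  {"dx": 0, "dy": 0, "dz": 0, "ax": 0, "ay": 0, "az": 0},
  {"dx": 0, "dy": 0, "dz": 0, "ax": 0, "ay": 0, "az": 0},
  {"dx": 0, "dy": 0, "dz": 0, "ax": 0, "ay": 0, "az": 0},
], jaw=-1, grip_force=70)

```text
t: 5.22
ee_pos: [585.1, 67.2, 258.2]
eef_rot: [0.0, 1.0, -0.02, -0.002]
ft_force: [-0.1, -0.4, -2.7]
finger_gap: 12.5
grip_force: 69.0
```

```bash
python3 go.py 588 68 240 -2.3; python3 - <<'E'
from h import *
s=snap('wrist'); cv2.imwrite('pics/w5.png',cv2.resize(s['image'][:,:,::-1],(800,600),interpolation=cv2.INTER_CUBIC))
k=800/512
print([(proj(s,p)*k).round() for p in((584,20,140),(589,115,140),(661,68,100),(664,160,100))])
E
```

```text
now [585.1  67.2 258.2] turn [0.   0.03 0.  ] then shift [ 0.1  -0.03  0.61] t 5.2
[array([482., 295.]), array([309., 293.]), array([390., 153.]), array([233., 155.])]
```

View pics/w5.png

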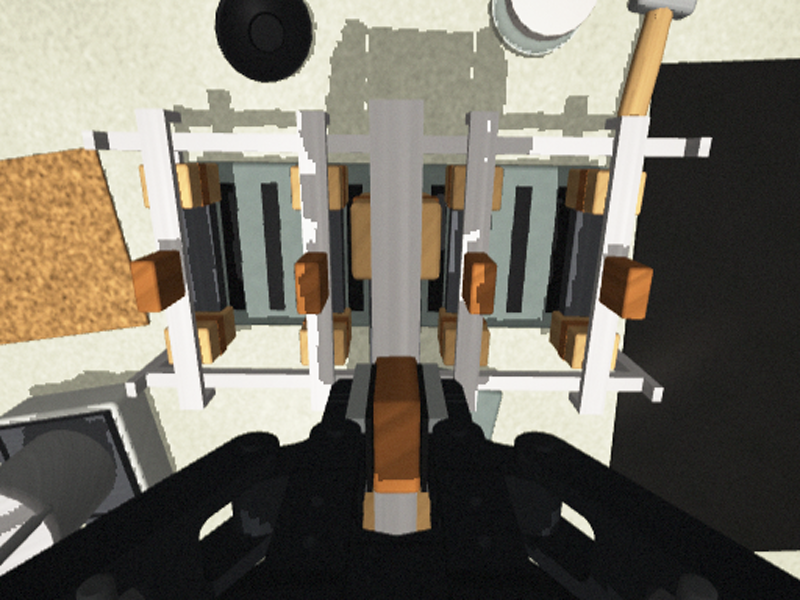

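Wrist view: the held frame's strip is upright at x≈397, between neighbour strips at x≈313 (tab 309,288) and x≈481 (tab 484,287). The outer rail runs from (115,141) to (690,147), the inner one from (155,384) to (640,381).

```bash
python3 - <<'E'
from h import *
s=load('wrist');k=512/800
W=lambda u,v,z:at_z(s,u*k-.2,v*k-.2,z).round(1)
for p in((115,141),(690,147),(155,384),(640,381)):print('rail',W(*p,100))
for p in((309,288),(484,287)):print('tab',W(*p,140))
# strips mid at both rails z=106
for p in((313,142),(480,142),(322,380),(470,380),(157,140),(195,385),(629,145),(588,385)):print('strip',W(*p,106))
# held: strip top at TCP z-27+12
z=manip.get_state()['ee_pos'][2]-15
print('held end',W(397,100,z),'tab top',W(398,429,z+34), 'tab far edge',W(396,358,z+34),W(397,490,z+34))
E
```

```text
rail [674.6 227.7 100. ]
rail [ 657.6 -107.6  100. ]
rail [518.5 233.9 100. ]
rail [507.2 -94.8 100. ]
tab [592.1 115.1 140. ]
tab [588.7  19.  140. ]
strip [669.1 111.6 106. ]
strip [665.2  16.3 106. ]
strip [519.7 119.3 106. ]
strip [515.7  21.3 106. ]
strip [673.8 200.3 106. ]
strip [519.6 204.  106. ]
strip [660.1 -69.  106. ]
strip [508.8 -57.2 106. ]
held end [674.5  63.7 243.8] tab top [587.9  67.  277.8] tab far edge [608.9  66.6 277.8] [568.2  68.  277.8]
```

```bash
python3 go.py 592.5 67 150 -2.5
```

```text
now [585.3  66.9 258.8] turn [0.   0.02 0.03] then shift [ 0.24 -0.01  3.63] t 5.3
```

>>> apply_moves([
  {"dx": 0.25, "dy": 0, "dz": 0, "ax": 0, "ay": 0, "az": 0},
  {"dx": 0, "dy": 0, "dz": 0.6, "ax": 0, "ay": 0, "az": 0.02},
  {"dx": 0, "dy": 0, "dz": 0.6, "ax": 0, "ay": 0, "az": 0},
  {"dx": 0, "dy": 0, "dz": 0.6, "ax": 0, "ay": 0, "az": 0},
  {"dx": 0, "dy": 0, "dz": 0.5, "ax": 0, "ay": 0, "az": 0},
  {"dx": 0, "dy": 0, "dz": 0.4, "ax": 0, "ay": 0, "az": 0},
  {"dx": 0, "dy": 0, "dz": 0.4, "ax": 0, "ay": 0, "az": 0},
  {"dx": 0, "dy": 0, "dz": 0, "ax": 0, "ay": 0, "az": 0},
  {"dx": 0, "dy": 0, "dz": 0, "ax": 0, "ay": 0, "az": 0},
  {"dx": 0, "dy": 0, "dz": 0, "ax": 0, "ay": 0, "az": 0},
], jaw=-1, grip_force=70)

```text
t: 6.1
ee_pos: [594.6, 67.2, 168.4]
eef_rot: [0.0, 1.0, -0.021, 0.001]
ft_force: [-0.1, 0.2, -1.2]
finger_gap: 13.0
grip_force: 69.0
```

```bash
python3 go.py 592.5 67 124 -2.5;python3 - <<'E'
from h import *
s=snap('wrist'); cv2.imwrite('pics/w6.png',cv2.resize(s['image'][:,:,::-1],(800,600),interpolation=cv2.INTER_CUBIC))
E
python3 go.py 592.5 67 124 -2.5
```

```text
now [594.6  67.2 168.4] turn [ 0.   -0.02  0.01] then shift [-0.07  0.01  1.48] t 6.1
now [594.7  67.2 168.7] turn [ 0.   -0.02  0.01] then shift [-0.07  0.01  1.49] t 6.2
```

View pics/w6.png

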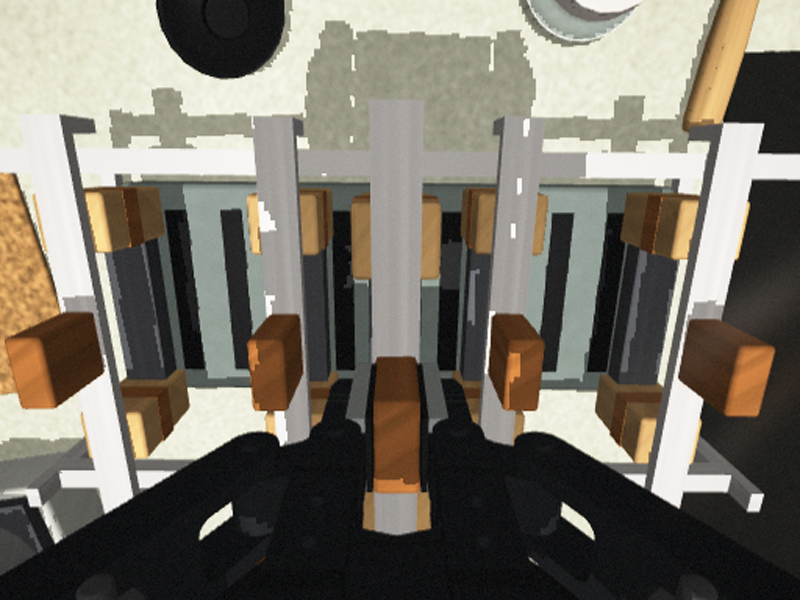

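Held frame hangs centred between neighbour tabs (275,362) and (515,362); the outer rail is at y≈165, the inner rail at y≈475, and the held strip's end is at (397,100).

```bash
python3 - <<'E'
from h import *
s=load('wrist');k=512/800
W=lambda u,v,z:at_z(s,u*k-.2,v*k-.2,z).round(1)
for p in((100,163),(700,166),(100,473),(700,478)):print('rail',W(*p,100))
for p in((268,362),(522,362)):print('tab',W(*p,140))
z=168.5-15
print('held end',W(397,100,z),W(397,433,z+34),W(397,491,z+34))
E
```

```text
rail [671.6 185.4 100. ]
rail [659.8 -60.  100. ]
rail [524.6 218.2 100. ]
rail [508.6 -81.  100. ]
tab [597.9 114.9 140. ]
tab [593.8  20.8 140. ]
held end [684.1  63.4 153.5] [595.7  67.3 187.5] [576.8  68.1 187.5]
```

>>> apply_moves([
  {"dx": -0.03, "dy": 0, "dz": 0.3, "ax": 0, "ay": 0, "az": 0},
  {"dx": 0, "dy": 0, "dz": 0.3, "ax": 0, "ay": 0, "az": 0},
  {"dx": 0, "dy": 0, "dz": 0.3, "ax": 0, "ay": 0, "az": 0},
  {"dx": 0, "dy": 0, "dz": 0.2, "ax": 0, "ay": 0, "az": 0},
  {"dx": 0, "dy": 0, "dz": 0.2, "ax": 0, "ay": 0, "az": 0},
  {"dx": 0, "dy": 0, "dz": 0, "ax": 0, "ay": 0, "az": 0},
  {"dx": 0, "dy": 0, "dz": 0, "ax": 0, "ay": 0, "az": 0},
], jaw=-1, grip_force=70)

```text
t: 6.73
ee_pos: [592.6, 67.4, 127.7]
eef_rot: [-0.0, 1.0, -0.021, -0.001]
ft_force: [0.9, -0.5, -2.5]
finger_gap: 12.9
grip_force: 69.0
```

>>> apply_moves([
  {"dx": 0, "dy": 0, "dz": 0.1, "ax": 0, "ay": 0, "az": 0},
  {"dx": 0, "dy": 0, "dz": 0.1, "ax": 0, "ay": 0, "az": 0},
  {"dx": 0, "dy": 0, "dz": 0, "ax": 0, "ay": 0, "az": 0},
], jaw=-1, grip_force=70)

```text
t: 6.98
ee_pos: [592.7, 67.4, 121.9]
eef_rot: [-0.0, 1.0, -0.021, -0.0]
ft_force: [0.4, 0.3, -2.7]
finger_gap: 13.0
grip_force: 69.0
```

Not touching yet, so I'll keep lowering gently.

>>> apply_moves([
  {"dx": 0, "dy": 0, "dz": 0.08, "ax": 0, "ay": 0, "az": 0},
  {"dx": 0, "dy": 0, "dz": 0, "ax": 0, "ay": 0, "az": 0},
  {"dx": 0, "dy": 0, "dz": 0, "ax": 0, "ay": 0, "az": 0},
], jaw=-1, grip_force=70)

```text
t: 7.23
ee_pos: [593.2, 67.4, 120.3]
eef_rot: [0.0, 1.0, -0.021, 0.0]
ft_force: [-0.6, -0.3, 0.0]
finger_gap: 12.8
grip_force: 69.2
```

>>> apply_moves([
  {"dx": 0, "dy": 0, "dz": 0.02, "ax": 0, "ay": 0, "az": 0},
  {"dx": 0, "dy": 0, "dz": 0, "ax": 0, "ay": 0, "az": 0},
  {"dx": 0, "dy": 0, "dz": 0, "ax": 0, "ay": 0, "az": 0},
  {"dx": 0, "dy": 0, "dz": 0, "ax": 0, "ay": 0, "az": 0},
  {"dx": 0, "dy": 0, "dz": 0, "ax": 0, "ay": 0, "az": 0},
  {"dx": 0, "dy": 0, "dz": 0, "ax": 0, "ay": 0, "az": 0},
], jaw=-0.25, grip_force=70)

```text
t: 7.73
ee_pos: [593.0, 67.4, 119.3]
eef_rot: [0.0, 1.0, -0.021, 0.0]
ft_force: [0.1, 0.2, 0.4]
finger_gap: 32.0
grip_force: 0.0
```

>>> apply_moves([
  {"dx": 0, "dy": 0, "dz": -0.3, "ax": 0, "ay": 0, "az": 0},
  {"dx": 0, "dy": 0, "dz": -0.7, "ax": 0, "ay": 0, "az": 0},
  {"dx": 0, "dy": 0, "dz": -0.9, "ax": 0, "ay": 0, "az": 0},
  {"dx": 0, "dy": 0, "dz": -0.9, "ax": 0, "ay": 0, "az": 0},
  {"dx": 0, "dy": 0, "dz": -0.9, "ax": 0, "ay": 0, "az": 0},
  {"dx": 0, "dy": 0, "dz": -0.3, "ax": 0, "ay": 0, "az": 0},
  {"dx": 0, "dy": 0, "dz": 0, "ax": 0, "ay": 0, "az": 0},
  {"dx": 0, "dy": 0, "dz": 0, "ax": 0, "ay": 0, "az": 0},
], jaw=-0.25, grip_force=70)

```text
t: 8.4
ee_pos: [592.9, 67.4, 239.2]
eef_rot: [-0.0, 1.0, -0.021, 0.0]
ft_force: [0.1, -0.0, -0.6]
finger_gap: 32.4
grip_force: 0.0
```

```bash
python3 go.py 389 -331 240 2.3; python3 - <<'E'
from h import *
s=snap('wrist')
cv2.imwrite('pics/w7.png',s['image'][:,:,::-1]) 
im=s['image'].astype(int);h=cv2.cvtColor(s['image'],cv2.COLOR_RGB2HSV)
print([proj(s,p).round() for p in((589,67,140),(592,115,140),(589,20,140))])
b=load('side') ; a=load('scene')
B=snap('side');A=snap('scene')
print('A tab expect',proj(A,(389,-331,95)),proj(B,(389,-331,95)))
d=np.abs(A['image'].astype(int)-a['image']).sum(2)
print('change near fA', (d[155:210,135:185]>90).sum())
E
```

```text
now [592.9  67.4 239.2] turn [-0.   -0.   -0.68] then shift [-7.32 13.   -0.03] t 8.4
[array([254., 201.]), array([195., 200.]), array([313., 199.])]
A tab expect [157.45938837 165.2348923 ] [325.02959535 145.75592244]
change near fA 612
```

>>> apply_moves([
  {"dx": 0, "dy": 0.3, "dz": 0, "ax": 0, "ay": 0, "az": -0.68},
  {"dx": -0.5, "dy": 0.9, "dz": 0, "ax": 0, "ay": 0, "az": 0},
  {"dx": -0.5, "dy": 0.9, "dz": 0, "ax": 0, "ay": 0, "az": 0},
  {"dx": -0.5, "dy": 0.9, "dz": 0, "ax": 0, "ay": 0, "az": 0},
  {"dx": -0.5, "dy": 0.9, "dz": 0, "ax": 0, "ay": 0, "az": 0},
  {"dx": -0.5, "dy": 0.9, "dz": 0, "ax": 0, "ay": 0, "az": 0},
  {"dx": -0.5, "dy": 0.9, "dz": 0, "ax": 0, "ay": 0, "az": 0},
  {"dx": -0.5, "dy": 0.9, "dz": 0, "ax": 0, "ay": 0, "az": 0},
  {"dx": -0.5, "dy": 0.9, "dz": 0, "ax": 0, "ay": 0, "az": 0},
  {"dx": -0.5, "dy": 0.9, "dz": 0, "ax": 0, "ay": 0, "az": 0},
  {"dx": -0.5, "dy": 0.9, "dz": 0, "ax": 0, "ay": 0, "az": 0},
  {"dx": -0.5, "dy": 0.9, "dz": 0, "ax": 0, "ay": 0, "az": 0},
  {"dx": -0.5, "dy": 0.9, "dz": 0, "ax": 0, "ay": 0, "az": 0},
  {"dx": -0.5, "dy": 0.9, "dz": 0, "ax": 0, "ay": 0, "az": 0},
  {"dx": -0.5, "dy": 0.9, "dz": 0, "ax": 0, "ay": 0, "az": 0},
  {"dx": -0.32, "dy": 0.1, "dz": 0, "ax": 0, "ay": 0, "az": 0},
  {"dx": 0, "dy": 0, "dz": 0, "ax": 0, "ay": 0, "az": 0},
  {"dx": 0, "dy": 0, "dz": 0, "ax": 0, "ay": 0, "az": 0},
  {"dx": 0, "dy": 0, "dz": 0, "ax": 0, "ay": 0, "az": 0},
], jaw=-0.2, grip_force=70)

```text
t: 10.13
ee_pos: [388.6, -329.8, 238.6]
eef_rot: [-0.001, 1.0, 0.02, -0.0]
ft_force: [-0.1, 0.0, -0.0]
finger_gap: 33.9
grip_force: 0.0
```

```bash
python3 go.py 389 -331 125 2.3; python3 - <<'E'
from h import *
w7=cv2.imread('pics/w7.png')
s=snap('wrist'); A=snap('scene')
W=s['image'][:300,60:460,::-1]
o=np.zeros((600,800,3),np.uint8)
o[:,:400]=cv2.resize(W,None,fx=1,fy=1)[:1].repeat(600,0)*0
big=cv2.resize(s['image'][:290,100:460,::-1],(500,403),interpolation=cv2.INTER_CUBIC); o[:403,:500]=big
o[:170,500:800]=cv2.resize(w7[30:320,0:512],(300,170))
o[170:400,500:800]=cv2.resize(A['image'][170:285,170:320,::-1],(300,230))
B=snap('side'); o[403:600,:320]=cv2.resize(B['image'][140:263,130:330,::-1],(320,197))
cv2.imwrite('pics/x1.png',o)
print(proj(s,(389,-331,95)),(proj(s,(389,-331,95))-[100,0])*500/360)
E
```

```text
now [ 388.6 -329.8  238.6] turn [-0.01  0.    0.  ] then shift [0.01 0.04 3.79] t 10.1
[255.24936797 182.27278857] [215.62412219 253.1566508 ]
```

View pics/x1.png

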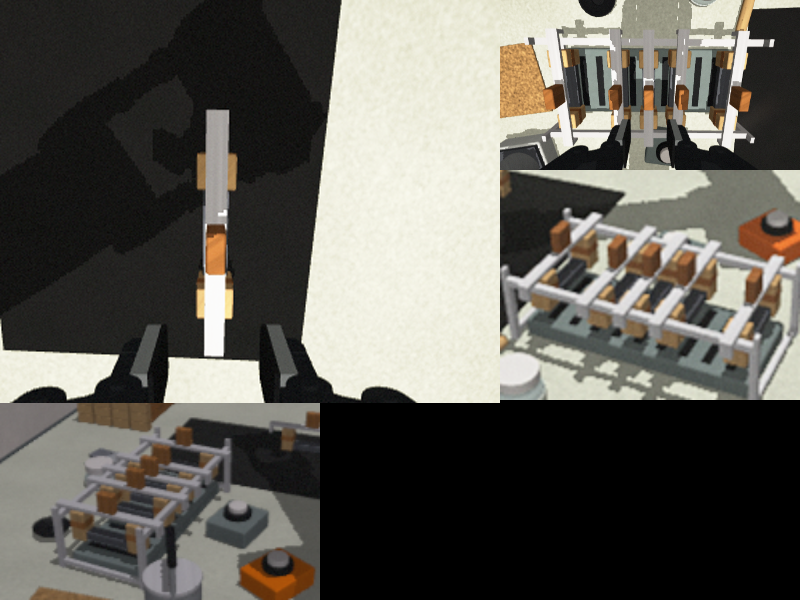

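The first frame hangs properly on both rails, and the others are in place. f-A is unmoved: its tab is at (216,254), as predicted. I'll pinch it next.

>>> apply_moves([
  {"dx": 0, "dy": 0.03, "dz": 0.4, "ax": 0, "ay": 0, "az": 0.12},
  {"dx": 0, "dy": 0, "dz": 0.9, "ax": 0, "ay": 0, "az": 0},
  {"dx": 0, "dy": 0, "dz": 0.9, "ax": 0, "ay": 0, "az": 0},
  {"dx": 0, "dy": 0, "dz": 0.9, "ax": 0, "ay": 0, "az": 0},
  {"dx": 0, "dy": 0, "dz": 0.8, "ax": 0, "ay": 0, "az": 0},
  {"dx": 0, "dy": 0, "dz": 0.6, "ax": 0, "ay": 0, "az": 0},
  {"dx": 0, "dy": 0, "dz": 0.5, "ax": 0, "ay": 0, "az": 0},
  {"dx": 0, "dy": 0, "dz": 0.4, "ax": 0, "ay": 0, "az": 0},
  {"dx": 0, "dy": 0, "dz": 0, "ax": 0, "ay": 0, "az": 0},
  {"dx": 0, "dy": 0, "dz": 0, "ax": 0, "ay": 0, "az": 0},
], jaw=-0.2, grip_force=70)

```text
t: 11.12
ee_pos: [388.1, -331.3, 76.7]
eef_rot: [-0.001, 1.0, 0.013, -0.0]
ft_force: [-0.3, -0.4, -0.1]
finger_gap: 34.0
grip_force: 0.0
```

>>> apply_moves([
  {"dx": 0, "dy": 0, "dz": 0, "ax": 0, "ay": 0, "az": 0},
  {"dx": 0, "dy": 0, "dz": 0, "ax": 0, "ay": 0, "az": 0},
  {"dx": 0, "dy": 0, "dz": 0, "ax": 0, "ay": 0, "az": 0},
  {"dx": 0, "dy": 0, "dz": 0, "ax": 0, "ay": 0, "az": 0},
  {"dx": 0, "dy": 0, "dz": 0, "ax": 0, "ay": 0, "az": 0},
  {"dx": 0, "dy": 0, "dz": 0, "ax": 0, "ay": 0, "az": 0},
], jaw=-1, grip_force=70)

```text
t: 11.62
ee_pos: [388.9, -332.6, 78.5]
eef_rot: [0.001, 1.0, 0.013, 0.001]
ft_force: [0.5, 1.2, 5.3]
finger_gap: 13.0
grip_force: 70.6
```

>>> apply_moves([
  {"dx": 0, "dy": 0, "dz": -0.3, "ax": 0, "ay": 0, "az": 0},
  {"dx": 0, "dy": 0, "dz": -0.6, "ax": 0, "ay": 0, "az": 0},
  {"dx": 0, "dy": 0, "dz": -0.9, "ax": 0, "ay": 0, "az": 0},
  {"dx": 0, "dy": 0, "dz": -0.9, "ax": 0, "ay": 0, "az": 0},
  {"dx": 0, "dy": 0, "dz": -0.9, "ax": 0, "ay": 0, "az": 0},
  {"dx": 0, "dy": 0, "dz": -0.9, "ax": 0, "ay": 0, "az": 0},
  {"dx": 0, "dy": 0, "dz": -0.9, "ax": 0, "ay": 0, "az": 0},
  {"dx": 0, "dy": 0, "dz": -0.7, "ax": 0, "ay": 0, "az": 0},
  {"dx": 0, "dy": 0, "dz": 0, "ax": 0, "ay": 0, "az": 0},
  {"dx": 0, "dy": 0, "dz": 0, "ax": 0, "ay": 0, "az": 0},
], jaw=-1, grip_force=70)

```text
t: 12.45
ee_pos: [388.3, -332.1, 260.9]
eef_rot: [0.001, 1.0, 0.013, 0.0]
ft_force: [0.5, 0.3, -3.3]
finger_gap: 12.4
grip_force: 69.7
```

```bash
python3 go.py 589 -23 250 -2.5
```

```text
now [ 388.3 -332.1  260.9] turn [ 0.01 -0.01  0.57] then shift [  6.23 -10.59   0.36] t 12.4
```

>>> apply_moves([
  {"dx": 0.2, "dy": -0.3, "dz": 0, "ax": 0, "ay": 0, "az": 0.57},
  {"dx": 0.53, "dy": -0.9, "dz": 0, "ax": 0, "ay": 0, "az": 0},
  {"dx": 0.53, "dy": -0.9, "dz": 0, "ax": 0, "ay": 0, "az": 0},
  {"dx": 0.53, "dy": -0.9, "dz": 0, "ax": 0, "ay": 0, "az": 0},
  {"dx": 0.53, "dy": -0.9, "dz": 0, "ax": 0, "ay": 0, "az": 0},
  {"dx": 0.53, "dy": -0.9, "dz": 0, "ax": 0, "ay": 0, "az": 0},
  {"dx": 0.53, "dy": -0.9, "dz": 0, "ax": 0, "ay": 0, "az": 0},
  {"dx": 0.53, "dy": -0.9, "dz": 0, "ax": 0, "ay": 0, "az": 0},
  {"dx": 0.53, "dy": -0.9, "dz": 0, "ax": 0, "ay": 0, "az": 0},
  {"dx": 0.53, "dy": -0.9, "dz": 0, "ax": 0, "ay": 0, "az": 0},
  {"dx": 0.53, "dy": -0.9, "dz": 0, "ax": 0, "ay": 0, "az": 0},
  {"dx": 0.53, "dy": -0.9, "dz": 0, "ax": 0, "ay": 0, "az": 0},
  {"dx": 0.2, "dy": -0.4, "dz": 0.4, "ax": 0, "ay": 0, "az": 0},
  {"dx": 0, "dy": 0, "dz": 0.6, "ax": 0, "ay": 0, "az": 0},
  {"dx": 0, "dy": 0, "dz": 0, "ax": 0, "ay": 0, "az": 0},
  {"dx": 0, "dy": 0, "dz": 0, "ax": 0, "ay": 0, "az": 0},
  {"dx": 0, "dy": 0, "dz": 0, "ax": 0, "ay": 0, "az": 0},
], jaw=-1, grip_force=70)

```text
t: 13.87
ee_pos: [587.4, -22.5, 229.5]
eef_rot: [-0.0, 1.0, -0.022, -0.001]
ft_force: [0.4, -0.4, -1.6]
finger_gap: 12.8
grip_force: 69.5
```

```bash
python3 go.py 586 -22.5 168 -2.5; python3 - <<'E'
from h import *
s=snap('wrist'); cv2.imwrite('pics/w8.png',cv2.resize(s['image'][:,:,::-1],(800,600),interpolation=cv2.INTER_CUBIC))
E
```

```text
now [587.4 -22.5 229.5] turn [-0.    0.02 -0.  ] then shift [-0.05  0.    2.05] t 13.9
```

View pics/w8.png

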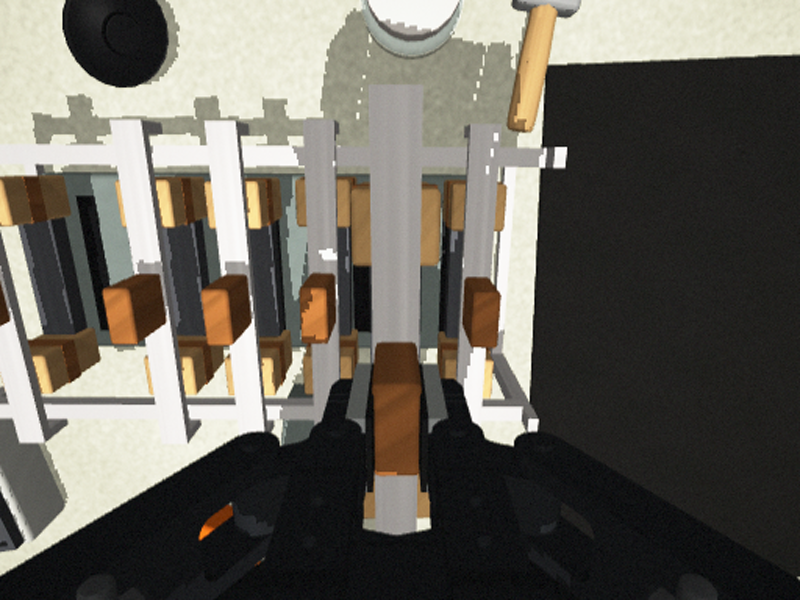

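The held strip at x=397 lies between n2 (strip 321) and n1 (strip 480). The outer rail is at y≈155, the inner rail at y≈408.

```bash
python3 - <<'E'
from h import *
s=load('wrist');k=512/800
W=lambda u,v,z:at_z(s,u*k-.2,v*k-.2,z).round(1)
for p in((60,154),(540,157),(60,409),(500,410)):print('rail',W(*p,100))
for p in((314,313),(485,313)):print('tab',W(*p,140))
for p in((321,155),(481,155),(324,408),(472,410)):print('strip',W(*p,106))
z=229.5-15-2
print('held end',W(397,85,z),'near edge tab+15',W(397,474,z+34)+[15,0,0])
E
```

```text
rail [671.  152.3 100. ]
rail [ 658.  -101.7  100. ]
rail [521.2 190.2 100. ]
rail [508.  -83.3 100. ]
tab [589.4  18.5 140. ]
tab [585.6 -66.  140. ]
strip [664.2  13.4 106. ]
strip [660.5 -69.4 106. ]
strip [517.7  24.9 106. ]
strip [512.3 -64.9 106. ]
held end [681.1 -26.6 212.5] near edge tab+15 [588.8 -21.7 246.5]
```

>>> apply_moves([
  {"dx": -0.05, "dy": 0.04, "dz": 0.3, "ax": 0, "ay": 0, "az": 0},
  {"dx": 0, "dy": 0, "dz": 0.5, "ax": 0, "ay": 0, "az": 0},
  {"dx": 0, "dy": 0, "dz": 0.5, "ax": 0, "ay": 0, "az": 0},
  {"dx": 0, "dy": 0, "dz": 0.4, "ax": 0, "ay": 0, "az": 0},
  {"dx": 0, "dy": 0, "dz": 0.3, "ax": 0, "ay": 0, "az": 0},
  {"dx": 0, "dy": 0, "dz": 0, "ax": 0, "ay": 0, "az": 0},
  {"dx": 0, "dy": 0, "dz": 0, "ax": 0, "ay": 0, "az": 0},
], jaw=-1, grip_force=70)

```text
t: 14.5
ee_pos: [586.3, -23.1, 170.0]
eef_rot: [-0.0, 1.0, -0.022, -0.0]
ft_force: [-0.7, -0.0, -1.7]
finger_gap: 13.0
grip_force: 69.6
```

>>> apply_moves([
  {"dx": 0, "dy": 0, "dz": 0.3, "ax": 0, "ay": 0, "az": 0},
  {"dx": 0, "dy": 0, "dz": 0.3, "ax": 0, "ay": 0, "az": 0},
  {"dx": 0, "dy": 0, "dz": 0.3, "ax": 0, "ay": 0, "az": 0},
  {"dx": 0, "dy": 0, "dz": 0.3, "ax": 0, "ay": 0, "az": 0},
  {"dx": 0, "dy": 0, "dz": 0.2, "ax": 0, "ay": 0, "az": 0},
  {"dx": 0, "dy": 0, "dz": 0, "ax": 0, "ay": 0, "az": 0},
  {"dx": 0, "dy": 0, "dz": 0, "ax": 0, "ay": 0, "az": 0},
], jaw=-1, grip_force=70)

```text
t: 15.08
ee_pos: [586.2, -22.9, 127.7]
eef_rot: [-0.0, 1.0, -0.022, -0.001]
ft_force: [-0.1, -0.4, -2.6]
finger_gap: 13.2
grip_force: 69.6
```

>>> apply_moves([
  {"dx": 0, "dy": 0, "dz": 0.1, "ax": 0, "ay": 0, "az": 0},
  {"dx": 0, "dy": 0, "dz": 0.1, "ax": 0, "ay": 0, "az": 0},
  {"dx": 0, "dy": 0, "dz": 0, "ax": 0, "ay": 0, "az": 0},
  {"dx": 0, "dy": 0, "dz": 0, "ax": 0, "ay": 0, "az": 0},
], jaw=-1, grip_force=70)

```text
t: 15.42
ee_pos: [586.7, -23.0, 122.5]
eef_rot: [0.0, 1.0, -0.022, 0.0]
ft_force: [0.8, -0.6, -1.9]
finger_gap: 12.9
grip_force: 69.7
```

>>> apply_moves([
  {"dx": 0, "dy": 0, "dz": 0.05, "ax": 0, "ay": 0, "az": 0},
  {"dx": 0, "dy": 0, "dz": 0, "ax": 0, "ay": 0, "az": 0},
  {"dx": 0, "dy": 0, "dz": 0, "ax": 0, "ay": 0, "az": 0},
], jaw=-1, grip_force=70)

```text
t: 15.67
ee_pos: [586.8, -23.1, 122.5]
eef_rot: [0.0, 1.0, -0.021, 0.0]
ft_force: [-3.5, 0.5, 6.0]
finger_gap: 12.9
grip_force: 70.9
```

>>> apply_moves([
  {"dx": 0, "dy": 0, "dz": 0, "ax": 0, "ay": 0, "az": 0},
  {"dx": 0, "dy": 0, "dz": 0, "ax": 0, "ay": 0, "az": 0},
  {"dx": 0, "dy": 0, "dz": 0, "ax": 0, "ay": 0, "az": 0},
  {"dx": 0, "dy": 0, "dz": 0, "ax": 0, "ay": 0, "az": 0},
  {"dx": 0, "dy": 0, "dz": 0, "ax": 0, "ay": 0, "az": 0},
], jaw=-0.25, grip_force=70)

```text
t: 16.08
ee_pos: [586.5, -23.0, 120.7]
eef_rot: [-0.0, 1.0, -0.022, -0.0]
ft_force: [-0.8, 0.1, -0.1]
finger_gap: 31.9
grip_force: 0.0
```

>>> apply_moves([
  {"dx": 0, "dy": 0, "dz": -0.3, "ax": 0, "ay": 0, "az": 0},
  {"dx": 0, "dy": 0, "dz": -0.7, "ax": 0, "ay": 0, "az": 0},
  {"dx": 0, "dy": 0, "dz": -0.9, "ax": 0, "ay": 0, "az": 0},
  {"dx": 0, "dy": 0, "dz": -0.9, "ax": 0, "ay": 0, "az": 0},
  {"dx": 0, "dy": 0, "dz": -0.9, "ax": 0, "ay": 0, "az": 0},
  {"dx": 0, "dy": 0, "dz": -0.9, "ax": 0, "ay": 0, "az": 0},
  {"dx": 0, "dy": 0, "dz": -0.6, "ax": 0, "ay": 0, "az": 0},
  {"dx": 0, "dy": 0, "dz": 0, "ax": 0, "ay": 0, "az": 0},
  {"dx": 0, "dy": 0, "dz": 0, "ax": 0, "ay": 0, "az": 0},
], jaw=-0.25, grip_force=70)

```text
t: 16.83
ee_pos: [587.1, -23.1, 278.3]
eef_rot: [0.0, 1.0, -0.022, 0.001]
ft_force: [-0.3, -0.1, -1.2]
finger_gap: 31.7
grip_force: 0.0
```

```bash
python3 go.py 416 350 275 -66.5;  python3 go.py 416 350 275 -2.5; python3 - <<'E'
from h import *
print(manip.get_state()['joints'].round(2))
s=snap('wrist');cv2.imwrite('pics/w9.png',s['image'][:,:,::-1])
E
```

```text
now [587.1 -23.1 278.3] turn [-0.01 -0.02  9.31] then shift [-13.68   0.27   0.11] t 16.8
now [587.1 -23.1 278.3] turn [ 0.01 -0.02  0.  ] then shift [ -6.24 -12.18   0.11] t 16.8
[-0.24  0.16  1.51 -0.    1.46  1.37]
```

>>> apply_moves([
  {"dx": 0, "dy": 0, "dz": 0, "ax": 0, "ay": 0, "az": -0.97},
  {"dx": 0, "dy": 0, "dz": 0, "ax": 0, "ay": 0, "az": -1},
  {"dx": 0, "dy": 0, "dz": 0, "ax": 0, "ay": 0, "az": -1},
  {"dx": 0, "dy": 0, "dz": 0, "ax": 0, "ay": 0, "az": -1},
  {"dx": 0, "dy": 0, "dz": 0, "ax": 0, "ay": 0, "az": -1},
  {"dx": 0, "dy": 0, "dz": 0, "ax": 0, "ay": 0, "az": -1},
  {"dx": 0, "dy": 0, "dz": 0, "ax": 0, "ay": 0, "az": -1},
  {"dx": 0, "dy": 0, "dz": 0, "ax": 0, "ay": 0, "az": -1},
  {"dx": 0, "dy": 0, "dz": 0, "ax": 0, "ay": 0, "az": -1},
  {"dx": 0, "dy": 0, "dz": 0, "ax": 0, "ay": 0, "az": -1},
  {"dx": 0, "dy": 0, "dz": 0, "ax": 0, "ay": 0, "az": -1},
  {"dx": 0, "dy": 0, "dz": 0, "ax": 0, "ay": 0, "az": -1},
  {"dx": 0, "dy": 0, "dz": 0, "ax": 0, "ay": 0, "az": -1},
  {"dx": 0, "dy": 0, "dz": 0, "ax": 0, "ay": 0, "az": -1},
  {"dx": 0, "dy": 0, "dz": 0, "ax": 0, "ay": 0, "az": -1},
  {"dx": 0, "dy": 0, "dz": 0, "ax": 0, "ay": 0, "az": -1},
  {"dx": 0, "dy": 0, "dz": 0, "ax": 0, "ay": 0, "az": -0.9},
  {"dx": 0, "dy": 0, "dz": 0, "ax": 0, "ay": 0, "az": 0},
  {"dx": 0, "dy": 0, "dz": 0, "ax": 0, "ay": 0, "az": 0},
], jaw=0.2, grip_force=70)

```text
t: 18.47
ee_pos: [585.7, -22.8, 275.0]
eef_rot: [-0.001, 0.549, 0.836, -0.001]
ft_force: [0.6, -0.7, 0.3]
finger_gap: 51.3
grip_force: 0.0
```

```bash
python3 go.py 416 350 270 113.5
```

```text
now [585.7 -22.8 275. ] turn [-0.02 -0.02 -0.02] then shift [13.65 -0.23  0.17] t 18.5
```

>>> apply_moves([
  {"dx": 0.5, "dy": 0, "dz": 0, "ax": 0, "ay": 0, "az": 0},
  {"dx": 1, "dy": 0, "dz": 0, "ax": 0, "ay": 0, "az": 0},
  {"dx": 1, "dy": 0, "dz": 0, "ax": 0, "ay": 0, "az": 0},
  {"dx": 1, "dy": 0, "dz": 0, "ax": 0, "ay": 0, "az": 0},
  {"dx": 1, "dy": 0, "dz": 0, "ax": 0, "ay": 0, "az": 0},
  {"dx": 1, "dy": 0, "dz": 0, "ax": 0, "ay": 0, "az": 0},
  {"dx": 1, "dy": -0.1, "dz": 0, "ax": 0, "ay": 0, "az": 0},
  {"dx": 1, "dy": -0.1, "dz": 0, "ax": 0, "ay": 0, "az": 0},
  {"dx": 1, "dy": 0, "dz": 0, "ax": 0, "ay": 0, "az": 0},
  {"dx": 1, "dy": 0, "dz": 0, "ax": 0, "ay": 0, "az": 0},
  {"dx": 1, "dy": 0, "dz": 0, "ax": 0, "ay": 0, "az": 0},
  {"dx": 1, "dy": 0, "dz": 0, "ax": 0, "ay": 0, "az": 0},
  {"dx": 1, "dy": 0, "dz": 0, "ax": 0, "ay": 0, "az": 0},
  {"dx": 0.75, "dy": 0, "dz": 0, "ax": 0, "ay": 0, "az": 0},
  {"dx": 0.4, "dy": 0, "dz": 0, "ax": 0, "ay": 0, "az": 0},
  {"dx": 0, "dy": 0, "dz": 0, "ax": 0, "ay": 0, "az": 0},
  {"dx": 0, "dy": 0, "dz": 0, "ax": 0, "ay": 0, "az": 0},
], jaw=0.2, grip_force=70)

```text
t: 19.88
ee_pos: [417.3, 350.0, 276.5]
eef_rot: [0.0, 0.548, 0.836, -0.0]
ft_force: [-0.2, -0.7, -0.8]
finger_gap: 50.8
grip_force: 0.0
```

```bash
python3 go.py 416 350 187 113.5; python3 - <<'E'
from h import *
s=snap('wrist')
g=cv2.cvtColor(s['image'],cv2.COLOR_RGB2GRAY)
print([proj(s,p).round() for p in((416,350,181),(431,315,181),(401,384,181),(416,350,130))])
u,v=proj(s,(416,350,181)).round().astype(int)
print(g[max(0,v-30):min(384,v+31):10,u-60:u+61:5])
E
```

```text
now [417.3 350.  276.5] turn [-0.    0.01  0.  ] then shift [ 0.02 -0.04  2.98] t 19.9
[array([252., 198.]), array([252., 241.]), array([252., 151.]), array([252., 181.])]
[[190 195 198 176  44 194 209 209 213 209 210  12  23   9 115 119 202 199
  206 206 181 106 106 108 107]
 [189 183  93  33  35 210 208 202 209 211 208  16  16  12 114 115 200 198
  143 119 200 106 110 107 100]
 [106 109 100  27  36 117 114 108 109 113 114  51  16   8  52 111 114 109
  114 118 111 106 106 109  99]
 [105 108 106 105 107  97 115 107 117 112 116 105   5   3  27 111 108 113
  112 117 100 106 106 104 104]
 [103 100 101  98 106 103 106 200 120 117 114 110   7  11   5 111 109 112
  114 108 102 105 106 106 108]
 [108 104 104 112 101 104  99 106 101 103 108 117   7   4   1 124 189 186
  192 183 196 190 105 110  72]
 [102 108 107  97 108 103 104 102 106 109 103 105   6   8  11 180 185 182
  192 179 185 187 110  61  63]]
```

```bash
python3 - <<'E'
from h import *
s=load('wrist')
g=cv2.cvtColor(s['image'],cv2.COLOR_RGB2GRAY)
for v in range(125,265,6):
    x=np.where(g[v,222:290]<40)[0]+222
    print(v,(x.min(),x.max(),round(x.mean(),1)) if len(x) else None,end=' ')
    if len(x): print(at_z(s,x.mean(),v,178).round(1))
E
```

```text
125 (np.int64(224), np.int64(224), np.float64(224.0)) [374.4 393.1 178. ]
131 (np.int64(222), np.int64(222), np.float64(222.0)) [374.7 388.4 178. ]
137 None 143 None 149 (np.int64(247), np.int64(285), np.float64(260.2)) [406.5 387.4 178. ]
155 (np.int64(246), np.int64(289), np.float64(258.7)) [407.4 382.8 178. ]
161 (np.int64(247), np.int64(260), np.float64(253.5)) [405.5 376.9 178. ]
167 (np.int64(247), np.int64(261), np.float64(254.0)) [407.8 372.7 178. ]
173 (np.int64(247), np.int64(261), np.float64(254.0)) [409.7 368.3 178. ]
179 (np.int64(248), np.int64(261), np.float64(254.5)) [412. 364. 178.]
185 (np.int64(248), np.int64(261), np.float64(254.5)) [414.  359.5 178. ]
191 (np.int64(248), np.int64(261), np.float64(254.5)) [415.9 355.  178. ]
197 (np.int64(248), np.int64(262), np.float64(255.0)) [418.3 350.5 178. ]
203 (np.int64(248), np.int64(262), np.float64(255.0)) [420.3 345.9 178. ]
209 (np.int64(249), np.int64(262), np.float64(255.5)) [422.8 341.3 178. ]
215 (np.int64(249), np.int64(262), np.float64(255.5)) [424.8 336.5 178. ]
221 (np.int64(250), np.int64(262), np.float64(256.0)) [427.3 331.9 178. ]
227 (np.int64(250), np.int64(262), np.float64(256.0)) [429.5 327.  178. ]
233 (np.int64(250), np.int64(263), np.float64(256.5)) [432.  322.2 178. ]
239 (np.int64(250), np.int64(263), np.float64(256.5)) [434.2 317.2 178. ]
245 None 251 None 257 None 263 None
```

>>> apply_moves([
  {"dx": 0.02, "dy": 0.05, "dz": 0.4, "ax": 0, "ay": 0, "az": -0.12},
  {"dx": 0, "dy": 0, "dz": 0.8, "ax": 0, "ay": 0, "az": 0},
  {"dx": 0, "dy": 0, "dz": 0.8, "ax": 0, "ay": 0, "az": 0},
  {"dx": 0, "dy": 0, "dz": 0.7, "ax": 0, "ay": 0, "az": 0},
  {"dx": 0, "dy": 0, "dz": 0.6, "ax": 0, "ay": 0, "az": 0},
  {"dx": 0, "dy": 0, "dz": 0.4, "ax": 0, "ay": 0, "az": 0},
  {"dx": 0, "dy": 0, "dz": 0, "ax": 0, "ay": 0, "az": 0},
  {"dx": 0, "dy": 0, "dz": 0, "ax": 0, "ay": 0, "az": 0},
], jaw=0.2, grip_force=70)

```text
t: 20.6
ee_pos: [418.9, 350.5, 165.3]
eef_rot: [-0.0, 0.543, 0.84, -0.001]
ft_force: [-0.6, 0.2, 0.5]
finger_gap: 51.6
grip_force: 0.0
```

>>> apply_moves([
  {"dx": 0, "dy": 0, "dz": 0, "ax": 0, "ay": 0, "az": 0},
  {"dx": 0, "dy": 0, "dz": 0, "ax": 0, "ay": 0, "az": 0},
  {"dx": 0, "dy": 0, "dz": 0, "ax": 0, "ay": 0, "az": 0},
  {"dx": 0, "dy": 0, "dz": 0, "ax": 0, "ay": 0, "az": 0},
  {"dx": 0, "dy": 0, "dz": 0, "ax": 0, "ay": 0, "az": 0},
  {"dx": 0, "dy": 0, "dz": 0, "ax": 0, "ay": 0, "az": 0},
  {"dx": 0, "dy": 0, "dz": 0, "ax": 0, "ay": 0, "az": 0},
  {"dx": 0, "dy": 0, "dz": 0, "ax": 0, "ay": 0, "az": 0},
], jaw=-1, grip_force=90)

```text
t: 21.27
ee_pos: [419.1, 351.7, 167.3]
eef_rot: [0.0, 0.542, 0.84, 0.001]
ft_force: [-1.8, -0.6, 6.1]
finger_gap: 8.8
grip_force: 87.8
```

>>> apply_moves([
  {"dx": 0, "dy": 0, "dz": -0.2, "ax": 0, "ay": 0, "az": 0},
  {"dx": 0, "dy": 0, "dz": -0.4, "ax": 0, "ay": 0, "az": 0},
  {"dx": 0, "dy": 0, "dz": -0.6, "ax": 0, "ay": 0, "az": 0},
  {"dx": 0, "dy": 0, "dz": -0.4, "ax": 0, "ay": 0, "az": 0},
  {"dx": 0, "dy": 0, "dz": 0, "ax": 0, "ay": 0, "az": 0},
  {"dx": 0, "dy": 0, "dz": 0, "ax": 0, "ay": 0, "az": 0},
], jaw=-1, grip_force=90)

```text
t: 21.77
ee_pos: [419.2, 351.5, 214.6]
eef_rot: [0.0, 0.542, 0.84, 0.001]
ft_force: [-1.0, -0.1, -5.2]
finger_gap: 8.7
grip_force: 88.0
```

```bash
python3 go.py 594 368.5 195 114.3
```

```text
now [419.2 351.5 214.6] turn [ 0.02 -0.    0.01] then shift [-1.88  5.54  0.65] t 21.8
```

>>> apply_moves([
  {"dx": -0.08, "dy": 0.24, "dz": 0, "ax": 0, "ay": 0, "az": 0},
  {"dx": -0.2, "dy": 0.6, "dz": 0, "ax": 0, "ay": 0, "az": 0},
  {"dx": -0.2, "dy": 0.6, "dz": 0, "ax": 0, "ay": 0, "az": 0},
  {"dx": -0.2, "dy": 0.6, "dz": 0, "ax": 0, "ay": 0, "az": 0},
  {"dx": -0.2, "dy": 0.6, "dz": 0, "ax": 0, "ay": 0, "az": 0},
  {"dx": -0.2, "dy": 0.6, "dz": 0, "ax": 0, "ay": 0, "az": 0},
  {"dx": -0.2, "dy": 0.6, "dz": 0, "ax": 0, "ay": 0, "az": 0},
  {"dx": -0.2, "dy": 0.6, "dz": 0, "ax": 0, "ay": 0, "az": 0},
  {"dx": -0.2, "dy": 0.6, "dz": 0, "ax": 0, "ay": 0, "az": 0},
  {"dx": -0.2, "dy": 0.5, "dz": 0, "ax": 0, "ay": 0, "az": 0},
  {"dx": 0, "dy": 0, "dz": 0.4, "ax": 0, "ay": 0, "az": 0},
  {"dx": 0, "dy": 0, "dz": 0.6, "ax": 0, "ay": 0, "az": 0},
  {"dx": 0, "dy": 0, "dz": 0.6, "ax": 0, "ay": 0, "az": 0},
  {"dx": 0, "dy": 0, "dz": 0.6, "ax": 0, "ay": 0, "az": 0},
  {"dx": 0, "dy": 0, "dz": 0.4, "ax": 0, "ay": 0, "az": 0},
  {"dx": 0, "dy": 0, "dz": 0.2, "ax": 0, "ay": 0, "az": 0},
  {"dx": 0, "dy": 0, "dz": 0, "ax": 0, "ay": 0, "az": 0},
  {"dx": 0, "dy": 0, "dz": 0, "ax": 0, "ay": 0, "az": 0},
  {"dx": 0, "dy": 0, "dz": 0, "ax": 0, "ay": 0, "az": 0},
], jaw=-1, grip_force=90)

```text
t: 23.35
ee_pos: [594.3, 368.7, 131.4]
eef_rot: [0.001, 0.542, 0.84, 0.001]
ft_force: [0.1, -0.3, -4.2]
finger_gap: 9.0
grip_force: 88.0
```

>>> apply_moves([
  {"dx": 0, "dy": 0, "dz": 0.12, "ax": 0, "ay": 0, "az": 0},
  {"dx": 0, "dy": 0, "dz": 0.08, "ax": 0, "ay": 0, "az": 0},
  {"dx": 0, "dy": 0, "dz": 0.04, "ax": 0, "ay": 0, "az": 0},
  {"dx": 0, "dy": 0, "dz": 0, "ax": 0, "ay": 0, "az": 0},
  {"dx": 0, "dy": 0, "dz": 0, "ax": 0, "ay": 0, "az": 0},
], jaw=-1, grip_force=90)

```text
t: 23.77
ee_pos: [593.4, 368.4, 122.6]
eef_rot: [-0.0, 0.542, 0.84, -0.0]
ft_force: [1.3, -0.1, -5.6]
finger_gap: 9.1
grip_force: 88.3
```

>>> apply_moves([
  {"dx": 0, "dy": 0, "dz": 0.04, "ax": 0, "ay": 0, "az": 0},
  {"dx": 0, "dy": 0, "dz": 0.03, "ax": 0, "ay": 0, "az": 0},
  {"dx": 0, "dy": 0, "dz": 0, "ax": 0, "ay": 0, "az": 0},
  {"dx": 0, "dy": 0, "dz": 0, "ax": 0, "ay": 0, "az": 0},
], jaw=-1, grip_force=90)

```text
t: 24.1
ee_pos: [594.1, 368.7, 122.3]
eef_rot: [0.001, 0.542, 0.84, 0.001]
ft_force: [-3.4, -0.5, 6.4]
finger_gap: 9.0
grip_force: 89.4
```

>>> apply_moves([
  {"dx": 0, "dy": 0, "dz": 0, "ax": 0, "ay": 0, "az": 0},
  {"dx": 0, "dy": 0, "dz": 0, "ax": 0, "ay": 0, "az": 0},
  {"dx": 0, "dy": 0, "dz": 0, "ax": 0, "ay": 0, "az": 0},
  {"dx": 0, "dy": 0, "dz": 0, "ax": 0, "ay": 0, "az": 0},
  {"dx": 0, "dy": 0, "dz": 0, "ax": 0, "ay": 0, "az": 0},
  {"dx": 0, "dy": 0, "dz": 0, "ax": 0, "ay": 0, "az": 0},
  {"dx": 0, "dy": 0, "dz": 0, "ax": 0, "ay": 0, "az": 0},
], jaw=0.2, grip_force=70)

```text
t: 24.68
ee_pos: [593.5, 368.4, 120.4]
eef_rot: [-0.0, 0.542, 0.84, 0.0]
ft_force: [-0.5, 0.8, -0.3]
finger_gap: 51.1
grip_force: 0.0
```

>>> apply_moves([
  {"dx": 0, "dy": 0, "dz": -0.3, "ax": 0, "ay": 0, "az": 0},
  {"dx": 0, "dy": 0, "dz": -0.7, "ax": 0, "ay": 0, "az": 0},
  {"dx": 0, "dy": 0, "dz": -0.9, "ax": 0, "ay": 0, "az": 0},
  {"dx": 0, "dy": 0, "dz": -0.9, "ax": 0, "ay": 0, "az": 0},
  {"dx": 0, "dy": 0, "dz": -0.9, "ax": 0, "ay": 0, "az": 0},
  {"dx": 0, "dy": 0, "dz": -0.5, "ax": 0, "ay": 0, "az": 0},
  {"dx": 0, "dy": 0, "dz": 0, "ax": 0, "ay": 0, "az": 0},
  {"dx": 0, "dy": 0, "dz": 0, "ax": 0, "ay": 0, "az": 0},
], jaw=0.2, grip_force=70)

```text
t: 25.35
ee_pos: [594.0, 368.6, 247.9]
eef_rot: [0.001, 0.542, 0.84, 0.001]
ft_force: [0.4, 0.9, -1.2]
finger_gap: 50.9
grip_force: 0.0
```

```bash
python3 go.py 433 35 250 114.3; python3 go.py 433 35 250 60
```

```text
now [594.  368.6 247.9] turn [0.02 0.   0.01] then shift [-7.93 -9.47 -0.07] t 25.4
now [594.  368.6 247.9] turn [ 0.02 -0.01  7.9 ] then shift [-12.31   0.91  -0.07] t 25.4
```

>>> apply_moves([
  {"dx": 0, "dy": 0, "dz": 0, "ax": 0, "ay": 0, "az": 0.6},
  {"dx": 0, "dy": 0, "dz": 0, "ax": 0, "ay": 0, "az": 1},
  {"dx": 0, "dy": 0, "dz": 0, "ax": 0, "ay": 0, "az": 1},
  {"dx": 0, "dy": 0, "dz": 0, "ax": 0, "ay": 0, "az": 1},
  {"dx": 0, "dy": 0, "dz": 0, "ax": 0, "ay": 0, "az": 1},
  {"dx": 0, "dy": 0, "dz": 0, "ax": 0, "ay": 0, "az": 1},
  {"dx": 0, "dy": 0, "dz": 0, "ax": 0, "ay": 0, "az": 1},
  {"dx": 0, "dy": 0, "dz": 0, "ax": 0, "ay": 0, "az": 1},
  {"dx": 0, "dy": 0, "dz": 0, "ax": 0, "ay": 0, "az": 1},
  {"dx": 0, "dy": 0, "dz": 0, "ax": 0, "ay": 0, "az": 1},
  {"dx": 0, "dy": 0, "dz": 0, "ax": 0, "ay": 0, "az": 1},
  {"dx": 0, "dy": 0, "dz": 0, "ax": 0, "ay": 0, "az": 1},
  {"dx": 0, "dy": 0, "dz": 0, "ax": 0, "ay": 0, "az": 1},
  {"dx": 0, "dy": 0, "dz": 0, "ax": 0, "ay": 0, "az": 1},
  {"dx": 0, "dy": 0, "dz": 0, "ax": 0, "ay": 0, "az": 1},
  {"dx": 0, "dy": 0, "dz": 0, "ax": 0, "ay": 0, "az": 1},
  {"dx": 0, "dy": 0, "dz": 0, "ax": 0, "ay": 0, "az": 1},
  {"dx": 0, "dy": 0, "dz": 0, "ax": 0, "ay": 0, "az": 0},
], jaw=-1, grip_force=40)

```text
t: 26.85
ee_pos: [592.4, 367.9, 243.7]
eef_rot: [0.001, 1.0, 0.0, -0.002]
ft_force: [0.3, 0.4, -0.9]
finger_gap: 0.1
grip_force: 0.0
```

```bash
python3 go.py 405 35 230 0
```

```text
now [592.4 367.9 243.7] turn [0.01 0.03 0.01] then shift [-6.25 11.1   0.46] t 26.9
```

>>> apply_moves([
  {"dx": -0.25, "dy": 0.4, "dz": 0, "ax": 0, "ay": 0, "az": 0},
  {"dx": -0.5, "dy": 0.9, "dz": 0, "ax": 0, "ay": 0, "az": 0},
  {"dx": -0.5, "dy": 0.9, "dz": 0, "ax": 0, "ay": 0, "az": 0},
  {"dx": -0.5, "dy": 0.9, "dz": 0, "ax": 0, "ay": 0, "az": 0},
  {"dx": -0.5, "dy": 0.9, "dz": 0, "ax": 0, "ay": 0, "az": 0},
  {"dx": -0.5, "dy": 0.9, "dz": 0, "ax": 0, "ay": 0, "az": 0},
  {"dx": -0.5, "dy": 0.9, "dz": 0, "ax": 0, "ay": 0, "az": 0},
  {"dx": -0.5, "dy": 0.9, "dz": 0, "ax": 0, "ay": 0, "az": 0},
  {"dx": -0.5, "dy": 0.9, "dz": 0, "ax": 0, "ay": 0, "az": 0},
  {"dx": -0.5, "dy": 0.9, "dz": 0, "ax": 0, "ay": 0, "az": 0},
  {"dx": -0.5, "dy": 0.9, "dz": 0, "ax": 0, "ay": 0, "az": 0},
  {"dx": -0.5, "dy": 0.9, "dz": 0, "ax": 0, "ay": 0, "az": 0},
  {"dx": -0.5, "dy": 0.8, "dz": 0.4, "ax": 0, "ay": 0, "az": 0},
  {"dx": 0, "dy": 0, "dz": 0, "ax": 0, "ay": 0, "az": 0},
  {"dx": 0, "dy": 0, "dz": 0, "ax": 0, "ay": 0, "az": 0},
], jaw=-1, grip_force=40)

```text
t: 28.1
ee_pos: [405.8, 34.2, 232.9]
eef_rot: [-0.0, 1.0, 0.002, -0.001]
ft_force: [-0.3, 0.0, 0.7]
finger_gap: 0.1
grip_force: 0.0
```

```bash
python3 - <<'E'
from h import *
s=snap('wrist'); A=snap('scene');B=snap('side')
o=np.zeros((600,800,3),np.uint8)
o[:300,:400]=cv2.resize(s['image'][:,:,::-1],(400,300),interpolation=cv2.INTER_AREA)
o[:300,400:]=cv2.resize(A['image'][155:305,210:410,::-1],(400,300),interpolation=cv2.INTER_CUBIC)
o[300:,:400]=cv2.resize(B['image'][140:320,110:350,::-1],(400,300),interpolation=cv2.INTER_CUBIC)
u,v=proj(s,(433,35,50)).round().astype(int);print(u,v,manip.get_state()['ee_pos'])
c=s['image'][max(0,v-75):v+75,max(0,u-100):u+100,::-1];print(c.shape,max(0,v-75),max(0,u-100))
o[300:300+2*c.shape[0],400:400+2*c.shape[1]]=cv2.resize(c,None,fx=2,fy=2,interpolation=cv2.INTER_CUBIC)
cv2.imwrite('pics/x2.png',o)
E
```

```text
253 147 [407.49772022  35.28098623 234.49555193]
(150, 200, 3) 72 153
```

View pics/x2.png

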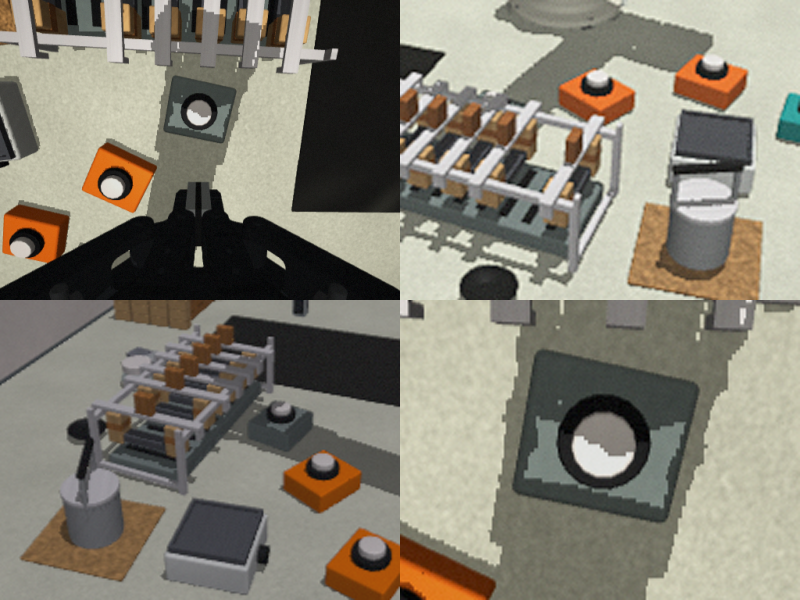

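The pot stands upright on the mat, all six frames are hooked on both rails, and the board is clear. The grey button's centre is at (602,443) in the crop, which is px (254,143.5).

```bash
python3 -c "
from h import *
s=load('wrist');print(at_z(s,253.8,143.3,50),at_z(s,253.8,143.3,53))"; python3 go.py 434 34.5 72 0
```

```text
[437.32034959  34.25568687  50.        ] [437.71852888  34.25963126  53.        ]
now [407.5  35.3 234.5] turn [-0.   -0.    0.05] then shift [0.88 0.03 5.42] t 28.2
```

>>> apply_moves([
  {"dx": 0.5, "dy": 0.02, "dz": 0.3, "ax": 0, "ay": 0, "az": 0},
  {"dx": 0.45, "dy": 0, "dz": 0.7, "ax": 0, "ay": 0, "az": 0},
  {"dx": 0, "dy": 0, "dz": 0.9, "ax": 0, "ay": 0, "az": 0},
  {"dx": 0, "dy": 0, "dz": 0.9, "ax": 0, "ay": 0, "az": 0},
  {"dx": 0, "dy": 0, "dz": 0.9, "ax": 0, "ay": 0, "az": 0},
  {"dx": 0, "dy": 0, "dz": 0.8, "ax": 0, "ay": 0, "az": 0},
  {"dx": 0, "dy": 0, "dz": 0.6, "ax": 0, "ay": 0, "az": 0},
  {"dx": 0, "dy": 0, "dz": 0.3, "ax": 0, "ay": 0, "az": 0},
  {"dx": 0, "dy": 0, "dz": 0, "ax": 0, "ay": 0, "az": 0},
  {"dx": 0, "dy": 0, "dz": 0, "ax": 0, "ay": 0, "az": 0},
], jaw=-1, grip_force=40)

```text
t: 29.08
ee_pos: [436.2, 34.6, 72.9]
eef_rot: [-0.0, 1.0, 0.002, 0.0]
ft_force: [0.2, -0.8, 0.2]
finger_gap: -0.0
grip_force: 0.0
```

>>> apply_moves([
  {"dx": 0, "dy": 0, "dz": 0.1, "ax": 0, "ay": 0, "az": 0},
  {"dx": 0, "dy": 0, "dz": 0.1, "ax": 0, "ay": 0, "az": 0},
  {"dx": 0, "dy": 0, "dz": 0.1, "ax": 0, "ay": 0, "az": 0},
  {"dx": 0, "dy": 0, "dz": 0, "ax": 0, "ay": 0, "az": 0},
  {"dx": 0, "dy": 0, "dz": 0, "ax": 0, "ay": 0, "az": 0},
], jaw=-1, grip_force=40)

```text
t: 29.5
ee_pos: [436.4, 34.1, 64.1]
eef_rot: [0.0, 1.0, 0.002, 0.001]
ft_force: [0.7, 0.3, 1.4]
finger_gap: 0.3
grip_force: 0.9
```

>>> apply_moves([
  {"dx": 0, "dy": 0, "dz": 0.1, "ax": 0, "ay": 0, "az": 0},
  {"dx": 0, "dy": 0, "dz": 0.07, "ax": 0, "ay": 0, "az": 0},
  {"dx": 0, "dy": 0, "dz": 0, "ax": 0, "ay": 0, "az": 0},
  {"dx": 0, "dy": 0, "dz": 0, "ax": 0, "ay": 0, "az": 0},
], jaw=-1, grip_force=40)

```text
t: 29.83
ee_pos: [436.5, 34.0, 59.0]
eef_rot: [0.0, 1.0, 0.002, 0.001]
ft_force: [0.6, 0.1, 5.4]
finger_gap: -0.1
grip_force: 2.8
```

Near the bottom of its travel. I'll press a little further, until the force shows the stop.

>>> apply_moves([
  {"dx": 0, "dy": 0, "dz": 0.08, "ax": 0, "ay": 0, "az": 0},
  {"dx": 0, "dy": 0, "dz": 0, "ax": 0, "ay": 0, "az": 0},
  {"dx": 0, "dy": 0, "dz": 0, "ax": 0, "ay": 0, "az": 0},
], jaw=-1, grip_force=40)

```text
t: 30.08
ee_pos: [436.7, 34.0, 58.6]
eef_rot: [0.0, 1.0, 0.002, 0.0]
ft_force: [-8.9, 1.6, 26.3]
finger_gap: 0.0
grip_force: 13.5
```

Firmly on the stop at 26 N. Now I release it and lift away.

>>> apply_moves([
  {"dx": 0, "dy": 0, "dz": -0.2, "ax": 0, "ay": 0, "az": 0},
  {"dx": 0, "dy": 0, "dz": -0.5, "ax": 0, "ay": 0, "az": 0},
  {"dx": 0, "dy": 0, "dz": -0.9, "ax": 0, "ay": 0, "az": 0},
  {"dx": 0, "dy": 0, "dz": -0.9, "ax": 0, "ay": 0, "az": 0},
  {"dx": 0, "dy": 0, "dz": -0.9, "ax": 0, "ay": 0, "az": 0},
  {"dx": 0, "dy": 0, "dz": -0.9, "ax": 0, "ay": 0, "az": 0},
  {"dx": 0, "dy": 0, "dz": -0.7, "ax": 0, "ay": 0, "az": 0},
  {"dx": 0, "dy": 0, "dz": 0, "ax": 0, "ay": 0, "az": 0},
  {"dx": 0, "dy": 0, "dz": 0, "ax": 0, "ay": 0, "az": 0},
], jaw=-1, grip_force=40)

```text
t: 30.83
ee_pos: [436.0, 34.1, 206.4]
eef_rot: [0.0, 1.0, 0.002, 0.001]
ft_force: [-0.5, 0.5, 0.3]
finger_gap: -0.1
grip_force: 0.0
```

```bash
python3 -c "
from h import *
print(manip.get_state()['ee_pos'],manip.finish_job())"
```

```text
the job is handed in; nothing more can be done
[436.00105984  34.06137338 206.44892742] None
```

The job is handed in at about 31 s: the pot stands upright on the mat, both glued frames hang on the rack with the other four still in place, and the start button was pressed to its stop and let go last; the judge gave no verdict back.

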